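# Pack up to the height pointer

### The arm

A 6-joint arm with a two-finger parallel gripper is mounted at the origin on a cart in front of the work surface, level with it; the furniture and walls round the work are solid. World frame = base frame: x ahead of the robot, y to its left, z up, the work surface at z = 0. Lengths are in m, angles in rad, forces in N, time in s.
With the tool pointing down it reaches from about 0.3 to 0.95 m from the base axis. Payload 3.1 kg.
Tool frame: the origin (TCP) lies midway between the tips of the shut fingers; the grasp point (between the pads) lies 19 mm behind it; y points along the fingers, z is the direction in which the jaws open and shut, and the axes are right-handed (so a half turn about y gives the same grasp; the last joint's range is limited). The gripper opens to 85 mm and grips with 20 to 120 N. Pads are 22 mm wide; open, the fingers measure 114 mm over their backs; the gripper's body (76 mm by 85 mm) begins 54 mm behind the grasp point. The pads swing forward as they close: fully open they stand 13 mm farther back than shut.
Start: joints at [-1.217, 0.308, 1.634, -0, 1.2, -0.07], TCP at [0.257, -0.57, 0.231] pointing down, gripper open.
Joint ranges: [-3.06, 3.06], [-0.79, 1.96], [0.05, 2.63], [-1.19, 4.34], [0.05, 2.64], [-2.94, 2.94]. Speed limits (rad/s): [2.79, 2.79, 3.14, 3.14, 3.14, 3.14].

### API

Orientations are given as a rotation vector (axis times angle).
In Python, from cell import manip gives the robot as it stands. The module is installed in compiled form; this text tells all that it offers.
- The arm moves only by the tool servo_tool, never from a script. Its argument "commands" is a list of rows, each a list of 7 numbers: the shift along the tool's x, y, z in m, then the turn, a rotation vector about the tool's x, y, z in degrees, then the opening, from -1 (shut) to 1 (fully open). A call has 1 to 12 rows; each row shifts and turns the commanded pose from where the row before left it, along the tool's axes as they then stand; what a row does not reach is not made up. A row lasts 1/10 s, in which the tool goes at most 50 mm and 8.59 degrees, less where a joint would pass 70% of its speed; a pose out of reach is approached as far as the arm can. A call is refused whole if a number of a shift passes 0.05 or a number of a turn 8.59, either way. A call with a gripper value outside its range is refused whole. The fingers move at their own pace and stop on an object; "force" is the grip in N (left out, the last holds). Time passes only in rows, so rows that do not move let the fingers close. It gives the time, the measured TCP pose, the force and the opening at its end, in the units of the state.
- manip.read_state(): the state, without advancing time (a new reading comes with each control period).
- manip.get_image(name): name is "scene" or "top" or "wrist"; returns a dict with "image" (384x512x3 uint8, red, green, blue), "fx", "fy", "cx", "cy" (pixels), "T" (4x4, takes a point from camera to world coordinates); the wrist camera has in their place "T_tool_cam" (4x4, takes a point from camera to tool coordinates, whose origin is the TCP and whose axes are the tool frame's). Camera axes: x right, y down, z forward; pixel columns grow to the right and rows downward; lengths in m; the calibration is good to about 2 mm. The wrist camera is an equidistant fisheye: a pixel r from the principal point sees the ray r / f radians off the axis. A picture is of the moment at which its call begins: read the wrist's pose just before it. There is no depth.
- manip.close_job(): hands the job in, once; it reports no verdict.
The state is a dict: "t": time; "q": joint angles; "joint_vel": joint speeds; "tau": joint torques, N m; "ee_pos": TCP position; "eef_rot": TCP orientation; "contact_force": force on the tool from outside, world axes, zero at the start; "ft_torque": the same for the moment, N m; "grip_width": opening from 0.0 (shut) to 1.0 (fully open).
Only numpy, scipy, OpenCV 4.12 (cv2) and the standard library are available. Lean on these libraries where they do the work, as an engineer would, in place of code of your own. Each camera call takes 0.05 s, during which the arm holds its last target.

### The job

Build a packing support on the stand's steel pad: lay some of the coloured plates from the sloping rack flat on one another, centred and squared up over the pad with their length along it, thicker plates under thinner ones, choosing them so that the top of the stack comes level with the tip of the red pointer (within 3 mm), and stop there. Leave the plates you do not need in the rack, do not shift the pointer, and do not disturb the bottles and the tape measure.

Things in the scene. Friction and masses are not known exactly. Their poses are not given: they have to be found in the camera images.
- white_plate (a point): centre (half-way through the thickness) of the white packing plate: flat plastic, 90 x 40 x 10 mm, 11 mm slot open at its +x end; x along its 90 mm length, y across its 40 mm width, z out of its upper face. It starts lying on any of the rack's ramps, sloping 30 degrees, its +x end uphill.
- plate_white: the same white plate as a body; origin at the centre of its underside, 5 mm below its centre; same axes
- yellow_plate (a point): centre (half-way through the thickness) of the yellow packing plate: flat plastic, 90 x 40 x 13 mm, 11 mm slot open at its +x end; x along its 90 mm length, y across its 40 mm width, z out of its upper face. It starts lying on any of the rack's ramps, sloping 30 degrees, its +x end uphill.
- plate_yellow: the same yellow plate as a body; origin at the centre of its underside, 6.5 mm below its centre; same axes
- green_plate (a point): centre (half-way through the thickness) of the green packing plate: flat plastic, 90 x 40 x 16 mm, 11 mm slot open at its +x end; x along its 90 mm length, y across its 40 mm width, z out of its upper face. It starts lying on any of the rack's ramps, sloping 30 degrees, its +x end uphill.
- plate_green: the same green plate as a body; origin at the centre of its underside, 8 mm below its centre; same axes
- blue_plate (a point): centre (half-way through the thickness) of the blue packing plate: flat plastic, 90 x 40 x 19 mm, 11 mm slot open at its +x end; x along its 90 mm length, y across its 40 mm width, z out of its upper face. It starts lying on any of the rack's ramps, sloping 30 degrees, its +x end uphill.
- plate_blue: the same blue plate as a body; origin at the centre of its underside, 9.5 mm below its centre; same axes
- grey_plate (a point): centre (half-way through the thickness) of the grey packing plate: flat plastic, 90 x 40 x 22 mm, 11 mm slot open at its +x end; x along its 90 mm length, y across its 40 mm width, z out of its upper face. It starts lying on any of the rack's ramps, sloping 30 degrees, its +x end uphill.
- plate_grey: the same grey plate as a body; origin at the centre of its underside, 11 mm below its centre; same axes
- rack: fixed rack: L-shaped board 150 x 345 x 10 mm (x, y, z; near right corner cut out), origin at the middle of its underside, +x away from the robot. Five ramps lying along y: at x = 38, y = -110, 0, 110 and x = -38, y = 0, 110 mm; 24 mm wide (plates overhang 8 mm each side), rising 30 degrees towards -y; a plate's underside centre is 44 mm up. A 6 mm lip stops the low end. Gap between rows 32 mm or more.
- stand: fixed grey stand; origin on the bench under the pad's centre, same axes as the pad. Base 70 mm wide (y), 10 mm high, from x = -58 to +128 mm; round column 14 mm thick, 124 mm high at x = +103 mm carries the pointer
- pad (a point): centre of the upper face of the steel pad (80 x 28 mm, 22 mm above the bench) on which the plates are stacked; x along it (80 mm) towards the column, y across it (28 mm), z up. The plates' length goes along the pad's x, either end first; they overhang the pad.
- pointer_tip (a point): tip of the red pointer, whose height the top of the stack must reach: bar 8 mm wide, 3 mm thick at the tip, 60 mm from the pad's centre in its +x (15 mm past the end of a centred plate), 30 to 56 mm above the pad. Its collar slides on the column at about 3 N. z up.
- solvent_bottle_mid (a point): bystander: white bottle with blue cap, 40 x 40 x 92 mm, standing off the pad's -x end; the point lies half-way up
- tape_measure_mid (a point): bystander: grey pocket tape measure, 37 x 84 x 63 mm, on the pad's -y side; the point lies half-way up
- dropper_bottle_mid (a point): bystander: brown dropper bottle with black teat, 34 mm thick, 102 mm high, beside the rack's +y end; the point lies half-way up

How it is judged:
By the outcome, as a careful person would: the job done as asked, in the order asked, and still so for the second after the job is handed in, with the robot touching nothing.
It also fails if it takes over 72 s, if anything falls off the work surface, if the arm or the gripper's body presses on something with over 40 N, if the wrist force passes 120 N, or if a joint passes its speed limit or range.

## Working session

There is one attempt and no reset: what is moved stays moved. The work goes in short steps, Python scripts to look and compute and a tool call to move; the robot and the scene stay as the last step left them, time stands still between calls to the robot, and variables do not carry over. Pictures are saved under pics/ and viewed, and the job is handed in when it is done.

Besides the shell and the picture viewer there is one more tool, called after "Emit:" as name(argument=value, ...), one argument or row to a line, values as JSON. servo_tool: Moves the arm, as the interface text tells. Its arguments: {"type":"object","properties":{"commands":{"type":"array"},"force":{"type":"number"}},"required":["commands"]}

```bash
mkdir -p pics; ls; python3 - <<'E'
from cell import manip
import cv2, numpy as np
np.set_printoptions(precision=4,suppress=True)
s=manip.read_state(); print(s)
for n in ["scene","top","wrist"]:
    d=manip.get_image(n)
    cv2.imwrite(f"pics/a_{n}.png",d["image"][:,:,::-1])
    print(n,{k:v for k,v in d.items() if k!="image"})
E
```

```text
pics
{'t': 0.0, 'q': array([-1.2167,  0.309 ,  1.6352, -0.    ,  1.1997, -0.0697]), 'joint_vel': array([-0.0001,  0.0016, -0.001 ,  0.0009, -0.0002, -0.0001]), 'tau': array([  0.0002, -41.5253, -27.6667,  -0.    ,   0.01  ,   0.    ]), 'ee_pos': array([ 0.2567, -0.5689,  0.23  ]), 'eef_rot': array([-0.428 ,  1.9899, -1.9852]), 'contact_force': array([-0.72  , -0.8592, -0.0263]), 'ft_torque': array([-0.0006, -0.0153, -0.0092]), 'grip_width': 1.0001950635836494}
scene {'fx': 397.7280963904372, 'fy': 397.7280963904372, 'cx': 260.15698384290755, 'cy': 190.77544275743233, 'T': array([[ 0.7263, -0.4958,  0.476 , -0.1563],
       [-0.6872, -0.5108,  0.5165, -0.6979],
       [-0.013 , -0.7023, -0.7118,  0.9831],
       [ 0.    ,  0.    ,  0.    ,  1.    ]])}
top {'fx': 375.7446623305263, 'fy': 375.7446623305263, 'cx': 252.86139434101668, 'cy': 193.3173714848921, 'T': array([[-0.0126, -0.9876,  0.1563,  0.2955],
       [-0.9999,  0.0137,  0.0057, -0.0572],
       [-0.0077, -0.1562, -0.9877,  1.2921],
       [ 0.    ,  0.    ,  0.    ,  1.    ]])}
wrist {'fx': 297.3186396354542, 'fy': 297.3186396354542, 'cx': 253.74356506770454, 'cy': 193.09454845151618, 'T_tool_cam': array([[ 0.0004,  0.9658,  0.2592, -0.0669],
       [-0.0002, -0.2592,  0.9658, -0.1437],
       [ 1.    , -0.0004,  0.0001, -0.0005],
       [ 0.    ,  0.    ,  0.    ,  1.    ]])}
```

View pics/a_scene.png

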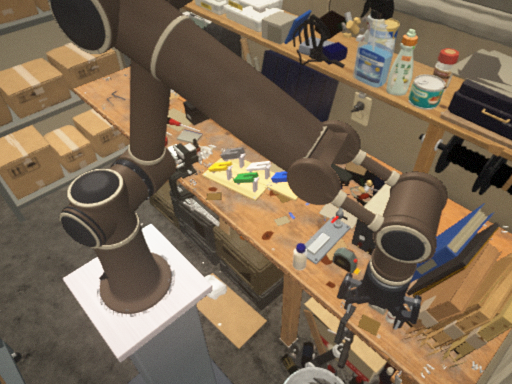

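View pics/a_top.png

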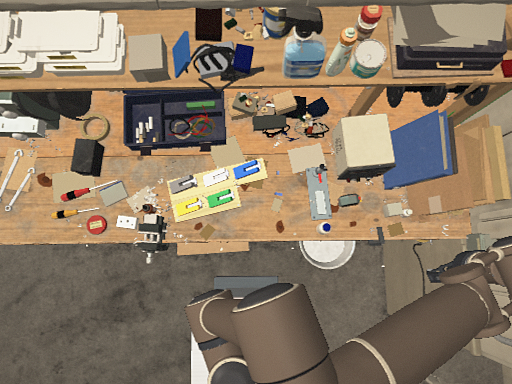

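View pics/a_wrist.png

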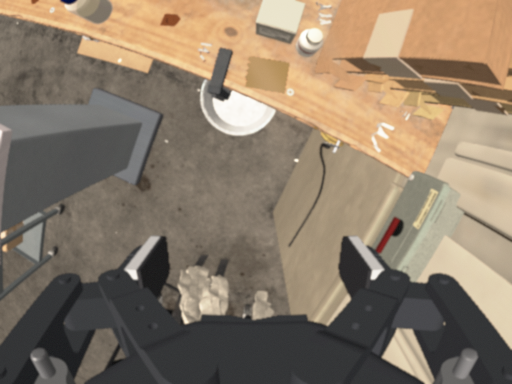

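The top view shows the rack around (218,190) px, the stand around (318,192), the solvent bottle at (326,228) and the tape measure at (349,200). Next I'll zoom in.

```bash
python3 - <<'E'
import cv2
a=cv2.imread("pics/a_top.png"); 
cv2.imwrite("pics/b1.png",cv2.resize(a[140:240,120:280],None,fx=5,fy=5,interpolation=cv2.INTER_CUBIC))
cv2.imwrite("pics/b2.png",cv2.resize(a[140:250,270:390],None,fx=5,fy=5,interpolation=cv2.INTER_CUBIC))
a=cv2.imread("pics/a_scene.png"); 
cv2.imwrite("pics/b3.png",cv2.resize(a[140:290,190:370],None,fx=4,fy=4,interpolation=cv2.INTER_CUBIC))
E
```

```text
(no output)
```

View pics/b1.png

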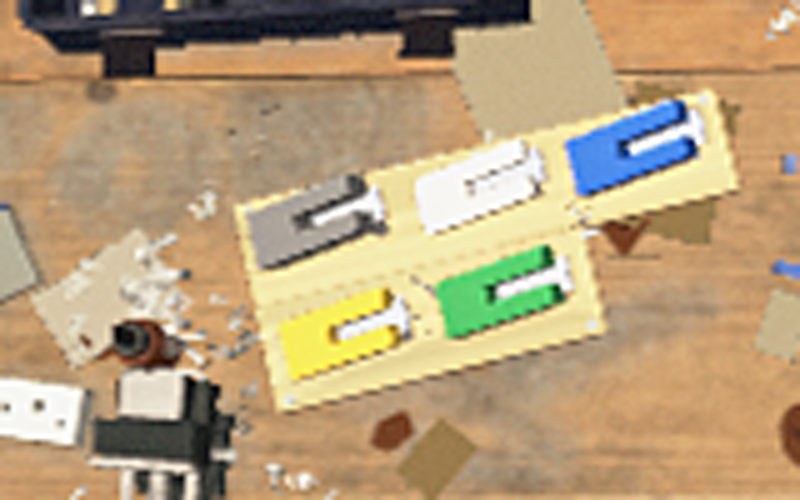

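View pics/b2.png

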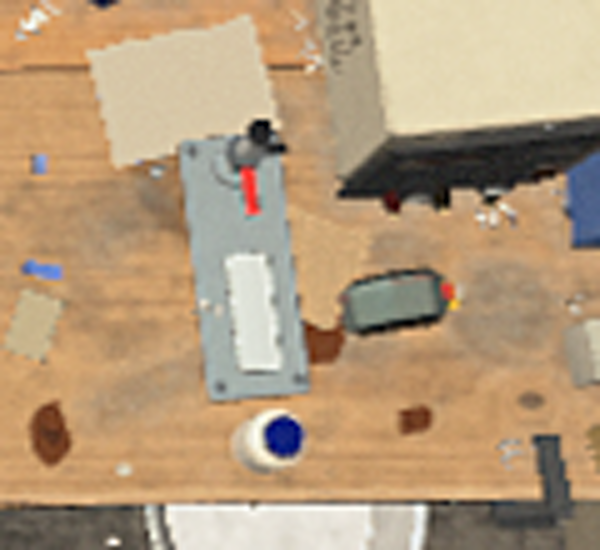

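View pics/b3.png

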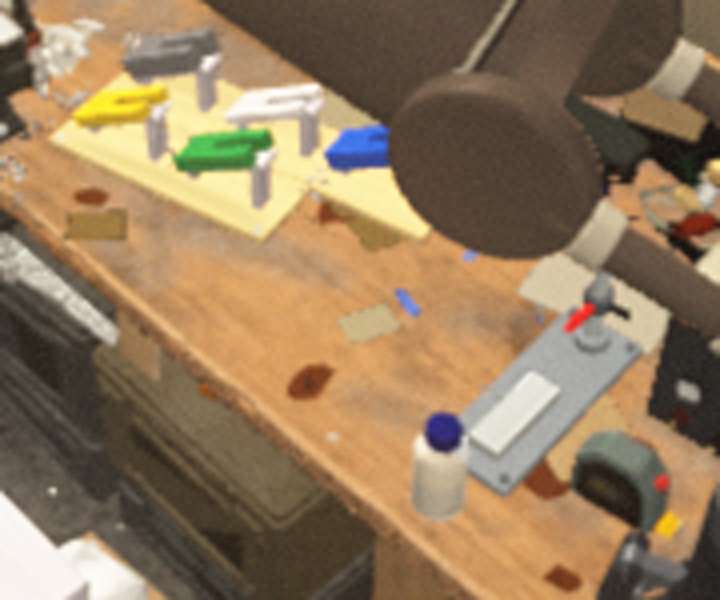

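```bash
cat > h.py <<'E'
import numpy as np, cv2
from scipy.spatial.transform import Rotation as R
np.set_printoptions(precision=4,suppress=True)
def ray(d,uv):
    "fixed pinhole cam: origin, dir (world)"
    T=d["T"]; u,v=uv
    c=np.array([(u-d["cx"])/d["fx"],(v-d["cy"])/d["fy"],1.0])
    w=T[:3,:3]@c; return T[:3,3],w/np.linalg.norm(w)
def wT(d,s):
    T=np.eye(4);T[:3,:3]=R.from_rotvec(s["eef_rot"]).as_matrix();T[:3,3]=s["ee_pos"]
    return T@d["T_tool_cam"]
def wray(d,T,uv):
    p=np.array([(uv[0]-d["cx"]),(uv[1]-d["cy"])]); th=np.linalg.norm(p)/d["fx"]
    e=p/max(np.linalg.norm(p),1e-9)
    c=np.array([e[0]*np.sin(th),e[1]*np.sin(th),np.cos(th)])
    return T[:3,3],T[:3,:3]@c
def wproj(d,T,P):
    c=np.linalg.inv(T)@np.append(P,1); th=np.arctan2(np.hypot(c[0],c[1]),c[2]); e=c[:2]/np.hypot(c[0],c[1])
    return np.array([d["cx"],d["cy"]])+d["fx"]*th*e
def onz(o,w,z): return o+w*(z-o[2])/w[2]
def tri(rays):
    A=np.zeros((3,3));b=np.zeros(3)
    for o,w in rays:
        M=np.eye(3)-np.outer(w,w);A+=M;b+=M@o
    P=np.linalg.solve(A,b); return P,[np.linalg.norm((np.eye(3)-np.outer(w,w))@(P-o)) for o,w in rays]
def grab(name,tag):
    from cell import manip
    import pickle
    s=manip.read_state(); d=manip.get_image(name)
    cv2.imwrite(f"pics/{tag}.png",d["image"][:,:,::-1]); pickle.dump((s,d),open(f"pics/{tag}.pkl","wb")); return s,d
def load(tag):
    import pickle
    return pickle.load(open(f"pics/{tag}.pkl","rb"))
def delta(s,pos,Rt):
    "tool-frame shift and rotvec(deg) from present measured to target"
    R0=R.from_rotvec(s["eef_rot"]); return R0.inv().apply(np.array(pos)-s["ee_pos"]), (R0.inv()*R.from_matrix(Rt)).as_rotvec(degrees=True)
E
python3 - <<'E'
from h import *
s,d=grab("top","top0")
# b1 scale5 offset(120,140); b2 offset (270,140)
B1=lambda x,y:(120+x/5,140+y/5); B2=lambda x,y:(270+x/5,140+y/5)
P=lambda uv,z:onz(*ray(d,uv),z)
print("tool axes\n",R.from_rotvec(s["eef_rot"]).as_matrix())
for n,uv in dict(tl=B1(237,208),tr=B1(712,92),r2=B1(738,187),in_=B1(583,225),br=B1(605,332),bl=B1(280,410)).items(): print("board",n,P(uv,0.01)[:2])
for n,uv in dict(tl=B2(181,145),tr=B2(280,135),br=B2(307,390),bl=B2(210,402)).items(): print("base",n,P(uv,0.01)[:2])
for n,uv in dict(tl=B2(225,257),tr=B2(267,253),br=B2(282,370),bl=B2(237,375)).items(): print("pad",n,P(uv,0.022)[:2])
print("ptr tip",P(B2(253,213),0.065)[:2])
for n,uv,z in (("grey",B1(310,222),.06),("white",B1(470,188),.055),("blue",B1(635,145),.06),("yellow",B1(340,330),.055),("green",B1(500,290),.055)): print(n,P(uv,z)[:2])
print("solv",P(B2(284,437),.092)[:2],"tape",P(B2(397,300),.063)[:2],"drop",P(B1(130,335),.10)[:2])
E
```

```text
tool axes
 [[-0.9115 -0.0006  0.4113]
 [-0.4113  0.0017 -0.9115]
 [-0.0001 -1.     -0.0018]]
board tl [0.5438 0.2469]
board tr [ 0.6219 -0.0848]
board r2 [ 0.5538 -0.1018]
board in_ [0.5284 0.0062]
board br [ 0.4535 -0.0085]
board bl [0.4028 0.2142]
base tl [ 0.5817 -0.2369]
base tr [ 0.5878 -0.3061]
base br [ 0.4094 -0.3168]
base bl [ 0.4021 -0.2504]
pad tl [ 0.5002 -0.2625]
pad tr [ 0.5026 -0.2913]
pad br [ 0.4222 -0.2981]
pad bl [ 0.4192 -0.2675]
ptr tip [ 0.5226 -0.2753]
grey [0.5239 0.186 ]
white [0.5466 0.0797]
blue [ 0.5734 -0.0315]
yellow [0.4517 0.1658]
green [0.477  0.0595]
solv [ 0.3724 -0.2843] tape [ 0.4634 -0.368 ] drop [0.4446 0.2922]
```

Emit:
servo_tool(
  commands=[
    [-0.041, -0.004, -0.035, 0, 0, 0, 1],
    [-0.041, -0.004, -0.035, 0, 0, 0, 1],
    [-0.041, -0.004, -0.035, 0, 0, 0, 1],
    [-0.041, -0.004, -0.035, 0, 0, 0, 1],
    [-0.041, -0.004, -0.035, 0, 0, 0, 1],
    [-0.041, -0.004, -0.035, 0, 0, 0, 1],
    [-0.041, -0.004, -0.035, 0, 0, 0, 1],
    [-0.041, -0.004, -0.035, 0, 0, 0, 1],
    [0, 0, 0, 0, 7, 0, 1],
    [0, 0, 0, 0, 7, 0, 1],
    [0, 0, 0, 0, 6, 0, 1],
    [0, 0, 0, 0, 0, 0, 1],
  ],
)

```text
t: 1.4
ee_pos: [0.427, -0.2084, 0.2607]
eef_rot: [-0.083, 2.183, -2.183]
contact_force: [-1.1, -0.3, -0.2]
grip_width: 0.997
```

```bash
python3 - <<'E'
from h import *
s,d=grab("wrist","w1"); print(s["t"],s["ee_pos"],s["q"],R.from_rotvec(s["eef_rot"]).as_matrix(),s["joint_vel"])
E
```

```text
1.4 [ 0.427  -0.2084  0.2607] [-0.5458 -0.0151  1.9427 -0.      1.2143  0.9493] [[-0.9971 -0.0003  0.0756]
 [-0.0756  0.0002 -0.9971]
 [ 0.0003 -1.     -0.0002]] [-0.0122  0.0024 -0.001   0.0002  0.0004 -0.0766]
```

View pics/w1.png

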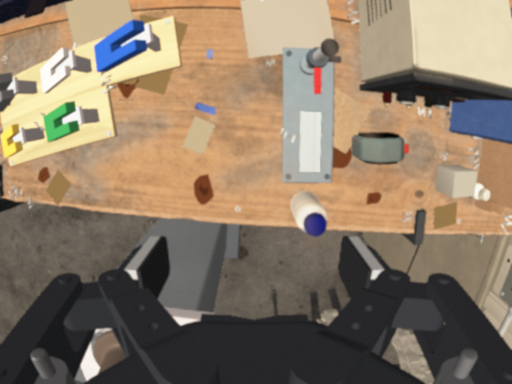

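Emit:
servo_tool(
  commands=[
    [0.02, 0.04, -0.003, 0, 0, 0, 1],
    [0.02, 0.04, -0.003, 0, 0, 0, 1],
    [0.01, 0.03, 0, 0, 0, 0, 1],
    [0, 0, 0, 0, 0, 0, 1],
  ],
)

```text
t: 1.85
ee_pos: [0.3717, -0.204, 0.1465]
eef_rot: [-0.092, 2.195, -2.18]
contact_force: [-0.6, 0.7, -0.5]
grip_width: 0.998
```

```bash
python3 - <<'E'
from h import *
s,d=grab("wrist","w2"); print(s["t"],s["ee_pos"])
E
```

```text
1.85 [ 0.3717 -0.204   0.1465]
```

Emit:
servo_tool(
  commands=[
    [0, 0, 0.04, 0, 0, 0, 1],
    [0, 0, 0.04, 0, 0, 0, 1],
    [0, 0, 0.04, 0, 0, 0, 1],
    [0, 0, 0.04, 0, 0, 0, 1],
    [0, 0, 0, 0, 0, 0, 1],
  ],
)

```text
t: 2.4
ee_pos: [0.3919, -0.3736, 0.1547]
eef_rot: [-0.072, 2.172, -2.191]
contact_force: [0.8, 0.4, 0.8]
grip_width: 0.999
```

```bash
python3 - <<'E'
from h import *
s,d=grab("wrist","w3"); print(s["t"],s["ee_pos"])
E
```

```text
2.4 [ 0.3919 -0.3736  0.1547]
```

View pics/w2.png

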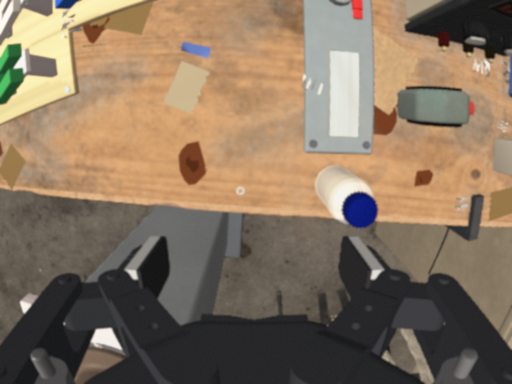

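View pics/w3.png

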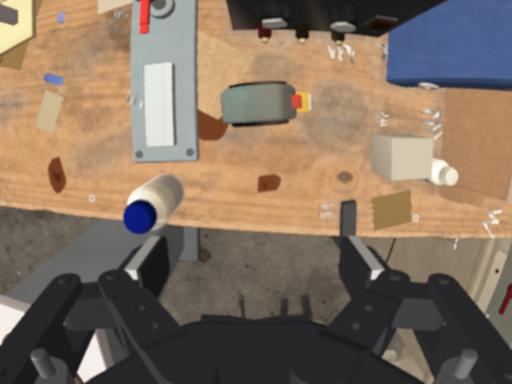

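```bash
cat > pt.py <<'E'
from h import *
def padc(d,roi):
    x0,y0,x1,y1=roi; im=d["image"][y0:y1,x0:x1].astype(np.uint8)
    hsv=cv2.cvtColor(cv2.resize(im,None,fx=4,fy=4,interpolation=cv2.INTER_CUBIC),cv2.COLOR_RGB2HSV)
    m=((hsv[...,2]>205)&(hsv[...,1]<40)).astype(np.uint8)*255
    m=cv2.morphologyEx(m,cv2.MORPH_OPEN,np.ones((9,9)))
    c=max(cv2.findContours(m,0,2)[0],key=cv2.contourArea)
    r=cv2.minAreaRect(c); b=(cv2.boxPoints(r)+0.5)/4-0.5+[x0,y0]
    return b, ((np.array(r[0])+.5)/4-.5+[x0,y0])
def tip(d,roi):
    x0,y0,x1,y1=roi; im=d["image"][y0:y1,x0:x1].astype(np.uint8)
    b=cv2.resize(im,None,fx=4,fy=4,interpolation=cv2.INTER_CUBIC).astype(int)
    m=((b[...,0]-np.maximum(b[...,1],b[...,2]))>70).astype(np.uint8)*255
    c=max(cv2.findContours(m,0,2)[0],key=cv2.contourArea)
    p=c[:,0,:]; yb=p[:,1].max(); 
    q=np.argwhere(m[yb-6]>0)
    return (np.array([q.mean(),yb+1.0])+.5)/4-.5+[x0,y0], ((q.max()-q.min())/4)
E
python3 - <<'E'
from pt import *
V={"w1":((290,100,335,180),(308,60,330,100)),"w2":((322,42,372,146),(345,0,370,26)),"w3":((138,55,182,152),(132,0,156,40))}
rays=[[] for _ in range(5)]; 
for k,(a,b) in V.items():
    s,d=load(k); T=wT(d,s)
    B,c=padc(d,a); B=B[np.argsort(B[:,1])]; B=np.r_[B[:2][np.argsort(B[:2,0])],B[2:][np.argsort(B[2:,0])]]
    t,w=tip(d,b); print(k,B.round(1).tolist(),t,w)
    for i,p in enumerate(list(B)+[t]): rays[i].append(wray(d,T,p))
    print("  onz22",[onz(*wray(d,T,p),.022)[:2].round(4).tolist() for p in B])
for i,n in enumerate(["tl","tr","bl","br","tip"]):
    for sel in ([0,1,2],[1,2],[0,2]):
        P,e=tri([rays[i][j] for j in sel]); print(n,sel,P,np.array(e))
E
```

```text
w1 [[299.6, 110.6], [321.1, 110.9], [298.6, 171.3], [320.0, 171.7]] [317.     93.625] 6.75
  onz22 [[0.5044, -0.2605], [0.507, -0.2886], [0.425, -0.2668], [0.427, -0.2958]]
w2 [[329.6, 50.8], [358.5, 50.9], [329.3, 136.3], [358.2, 136.4]] [357.5    18.625] 9.25
  onz22 [[0.5033, -0.261], [0.5079, -0.2887], [0.4242, -0.2676], [0.4273, -0.2957]]
w3 [[143.4, 62.6], [170.7, 62.0], [145.2, 146.0], [172.5, 145.4]] [143.25   33.375] 8.25
  onz22 [[0.5066, -0.2598], [0.5066, -0.2875], [0.425, -0.2659], [0.4266, -0.2939]]
tl [0, 1, 2] [ 0.5046 -0.2605  0.0233] [0.0003 0.0016 0.0018]
tl [1, 2] [ 0.5047 -0.2606  0.0234] [0.0017 0.0017]
tl [0, 2] [ 0.5053 -0.2604  0.0243] [0.0009 0.0009]
tr [0, 1, 2] [ 0.5068 -0.288   0.0241] [0.0001 0.0005 0.0006]
tr [1, 2] [ 0.5068 -0.288   0.0241] [0.0006 0.0006]
tr [0, 2] [ 0.5066 -0.2881  0.0238] [0.0003 0.0003]
bl [0, 1, 2] [ 0.425  -0.2667  0.024 ] [0.0005 0.0007 0.0003]
bl [1, 2] [ 0.4248 -0.2669  0.0245] [0.0005 0.0005]
bl [0, 2] [ 0.4253 -0.2666  0.0237] [0.0001 0.0001]
br [0, 1, 2] [ 0.4273 -0.2948  0.0251] [0.0003 0.0003 0.0003]
br [1, 2] [ 0.4272 -0.2947  0.025 ] [0.0002 0.0002]
br [0, 2] [ 0.4273 -0.2949  0.0257] [0.0003 0.0003]
tip [0, 1, 2] [ 0.525  -0.2729  0.0628] [0.0001 0.0001 0.0001]
tip [1, 2] [ 0.5249 -0.2729  0.0629] [0. 0.]
tip [0, 2] [ 0.5251 -0.2728  0.0627] [0.0001 0.0001]
```

Emit:
servo_tool(
  commands=[
    [-0.0145, -0.003, -0.041, 0, 0, 0, 1],
    [-0.0145, -0.003, -0.041, 0, 0, 0, 1],
    [-0.0145, -0.003, -0.041, 0, 0, 0, 1],
    [-0.0145, -0.003, -0.041, 0, 0, 0, 1],
    [-0.0145, -0.003, -0.041, 0, 0, 0, 1],
    [-0.0145, -0.003, -0.041, 0, 0, 0, 1],
    [0, 0, 0, 7.5, 0, 0, 1],
    [0, 0, 0, 7.5, 0, 0, 1],
    [0, 0, 0, 7.5, 0, 0, 1],
    [0, 0, 0, 7.5, 0, 0, 1],
    [0, 0, 0, 7.5, 0, 0, 1],
    [0, 0, 0, 7.5, 0, 0, 1],
  ],
)

```text
t: 3.65
ee_pos: [0.4589, -0.1129, 0.1715]
eef_rot: [-0.036, 1.167, -2.837]
contact_force: [-0.6, -0.9, -0.4]
grip_width: 1.002
```

Emit:
servo_tool(
  commands=[
    [0, 0, 0, 0, 0, 0, 1],
    [0, 0, 0, 0, 0, 0, 1],
  ],
)

```text
t: 3.85
ee_pos: [0.4576, -0.1132, 0.1693]
eef_rot: [-0.045, 1.177, -2.835]
contact_force: [1.1, 0.1, -0.1]
grip_width: 1.0
```

```bash
python3 - <<'E'
from h import *
s,d=grab("wrist","w4"); print(s["t"],s["ee_pos"],s["q"],R.from_rotvec(s["eef_rot"]).as_matrix())
E
```

```text
3.85 [ 0.4576 -0.1132  0.1693] [ 0.149   0.2059  2.1328 -0.9121  1.0978  2.2042] [[-0.997   0.0544  0.0545]
 [-0.077  -0.7037 -0.7063]
 [-0.     -0.7084  0.7058]]
```

View pics/w4.png

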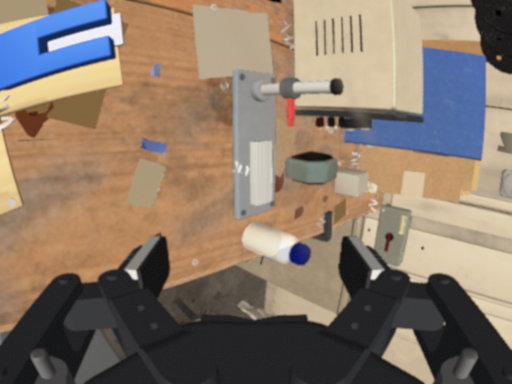

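```bash
python3 - <<'E'
from h import *
L=[]
for k,(x,y) in {"w2":(357,15),"w3":(144,28),"w4":(291,112)}.items():
    s,d=load(k); im=cv2.copyMakeBorder(d["image"],30,30,30,30,0)[y:y+60,x:x+60][:,:,::-1]
    if k=="w3": pass
    L.append(cv2.resize(im[10:50,17:43],None,fx=10,fy=10,interpolation=cv2.INTER_NEAREST))
cv2.imwrite("pics/z1.png",np.hstack(L))
E
```

```text
(no output)
```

View pics/z1.png

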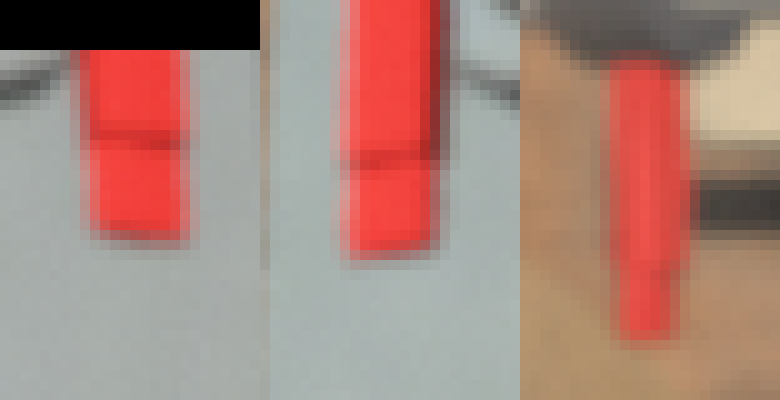

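```bash
python3 - <<'E'
from pt import *
for k,roi,rows,ur in (("w4",(243,130,282,210),(118,119,120,121,122),(280,302)),("w2",(322,42,372,146),(14,15,16,17),(345,372)),("w3",(138,55,182,152),(28,29,30,31),(130,158))):
    s,d=load(k); T=wT(d,s)
    B,c=padc(d,roi)
    # pad pose on z=.022
    G=np.array([onz(*wray(d,T,p),.022) for p in B]); cen=G.mean(0)
    e=[G[(i+1)%4]-G[i] for i in range(4)]; l=[np.linalg.norm(x) for x in e]
    i=int(np.argmax(l)); ax=e[i]/l[i]-e[(i+2)%4]/l[(i+2)%4]; ax/=np.linalg.norm(ax); ax*=np.sign(ax[0]); ay=np.array([-ax[1],ax[0],0])
    print(k,"centre",cen,"yaw",np.degrees(np.arctan2(ax[1],ax[0])),"sizes",np.array(l))
    im=d["image"].astype(float); red=im[...,0]-np.maximum(im[...,1],im[...,2])
    for v in rows:
        r=red[v,ur[0]:ur[1]]; m=r.max()/2; idx=np.where(r>m)[0]; a,b=idx[0],idx[-1]
        ul=a-(r[a]-m)/(r[a]-r[a-1]); uh=b+(r[b]-m)/(r[b]-r[b+1])
        print(v,"edges",round(ur[0]+ul,2),round(ur[0]+uh,2))
    # vertical end edge
    for h in (.036,.038,.040,.042):
        for z in (-.0015,.0015):
            o=[wproj(d,T,cen+ax*x+ay*y+np.array([0,0,h+z])).round(1).tolist() for x,y in ((.06,.004),(.06,-.004),(.066,.004),(.066,-.004))]
            print(" h",h,"z",z,o)
E
```

```text
w4 centre [ 0.4648 -0.2681  0.022 ] yaw 4.654142791443232 sizes [0.0255 0.079  0.0273 0.0749]
118 edges 286.75 294.05
119 edges 287.1 293.44
120 edges 287.18 293.2
121 edges 287.18 293.25
122 edges 287.14 293.29
 h 0.036 z -0.0015 [[278.3, 125.5], [282.9, 125.3], [278.3, 120.1], [282.9, 120.1]]
 h 0.036 z 0.0015 [[280.3, 125.6], [284.9, 125.4], [280.4, 120.2], [285.0, 120.1]]
 h 0.038 z -0.0015 [[279.7, 125.5], [284.3, 125.4], [279.7, 120.1], [284.3, 120.1]]
 h 0.038 z 0.0015 [[281.7, 125.6], [286.3, 125.5], [281.8, 120.2], [286.4, 120.2]]
 h 0.04 z -0.0015 [[281.0, 125.6], [285.6, 125.5], [281.1, 120.2], [285.7, 120.1]]
 h 0.04 z 0.0015 [[283.2, 125.7], [287.7, 125.6], [283.2, 120.2], [287.8, 120.2]]
 h 0.042 z -0.0015 [[282.4, 125.7], [287.0, 125.5], [282.5, 120.2], [287.1, 120.2]]
 h 0.042 z 0.0015 [[284.6, 125.8], [289.1, 125.6], [284.6, 120.3], [289.2, 120.3]]
w2 centre [ 0.4657 -0.2782  0.022 ] yaw 4.863325584115595 sizes [0.0793 0.0281 0.0809 0.0283]
14 edges 352.57 362.03
15 edges 352.6 362.11
16 edges 352.72 362.15
17 edges 353.19 362.15
 h 0.036 z -0.0015 [[350.7, 19.7], [3
[... 714 characters left out ...]
9 edges 139.14 147.79
30 edges 139.09 147.74
31 edges 139.2 147.59
 h 0.036 z -0.0015 [[140.8, 34.7], [149.5, 33.5], [141.0, 28.2], [149.7, 27.0]]
 h 0.036 z 0.0015 [[139.5, 33.8], [148.4, 32.6], [139.8, 27.3], [148.6, 26.1]]
 h 0.038 z -0.0015 [[139.9, 34.1], [148.7, 32.9], [140.2, 27.6], [149.0, 26.4]]
 h 0.038 z 0.0015 [[138.7, 33.2], [147.6, 32.0], [139.0, 26.7], [147.8, 25.4]]
 h 0.04 z -0.0015 [[139.1, 33.5], [148.0, 32.3], [139.4, 27.0], [148.2, 25.7]]
 h 0.04 z 0.0015 [[137.9, 32.6], [146.8, 31.4], [138.1, 26.0], [147.1, 24.8]]
 h 0.042 z -0.0015 [[138.3, 32.9], [147.2, 31.7], [138.5, 26.4], [147.4, 25.1]]
 h 0.042 z 0.0015 [[137.0, 32.0], [146.0, 30.8], [137.3, 25.4], [146.3, 24.1]]
```

```bash
python3 - <<'E'
from pt import *
s,d=load("w4");T=wT(d,s);B,c=padc(d,(243,130,282,210))
im=cv2.resize(d["image"][60:225,215:335][:,:,::-1],None,fx=5,fy=5,interpolation=cv2.INTER_CUBIC)
f=lambda p:tuple(int(v) for v in (np.array(p)-[215,60])*5+2)
for p in B: cv2.circle(im,f(p),4,(0,0,255),1)
cen=np.array([.466,-.2777,0]);a=np.radians(4.6);ax=np.array([np.cos(a),np.sin(a),0]);ay=np.array([-np.sin(a),np.cos(a),0])
for x in (-.04,.04):
  for y in (-.014,.014): cv2.circle(im,f(wproj(d,T,cen+ax*x+ay*y+[0,0,.022])),4,(255,0,0),1)
for x in (-.058,.128):
  for y in (-.035,.035): cv2.circle(im,f(wproj(d,T,cen+ax*x+ay*y+[0,0,.01])),4,(0,255,0),1)
cv2.imwrite("pics/z2.png",im[:,:600] if im.shape[0]<=600 else cv2.resize(im,None,fx=.7,fy=.7)); print(B)
E
```

```text
[[250.875 142.375]
 [265.625 142.375]
 [265.625 203.625]
 [250.875 203.625]]
```

View pics/z2.png

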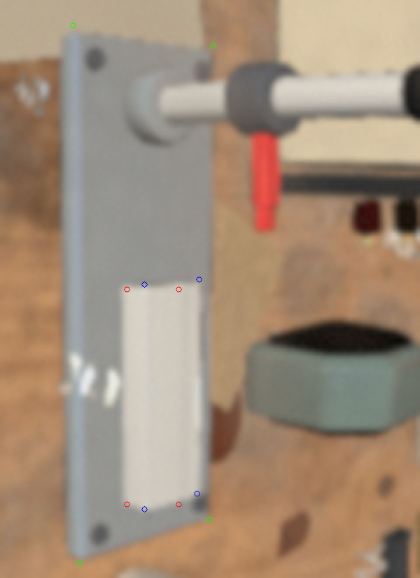

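```bash
python3 - <<'E'
from pt import *
a=np.radians(4.65)
ax=np.array([np.cos(a),np.sin(a),0]);ay=np.array([-np.sin(a),np.cos(a),0]);cen=np.array([.466,-.2777,.022])
for k in ("w4","w2","w3"):
    s,d=load(k);T=wT(d,s); print(k)
    for h in (.037,.039,.041,.043):
        print(h,[wproj(d,T,cen+ax*.062+ay*y+[0,0,h+z]).round(1).tolist() for y,z in ((.004,-.0015),(.004,.0015),(-.004,-.0015),(-.004,.0015))], "end",[wproj(d,T,cen+ax*.060+[0,0,h+z]).round(1).tolist() for z in (-.0015,.0015)])
s,d=load("w4")
im=d["image"].astype(float); print((im[...,0]-im[...,1:].max(2))[112:130,284:298].astype(int))
E
```

```text
w4
0.037 [[284.5, 123.2], [286.6, 123.3], [288.9, 123.1], [291.0, 123.2]] end [[286.7, 124.9], [288.8, 125.0]]
0.039 [[285.9, 123.2], [288.0, 123.3], [290.3, 123.2], [292.4, 123.2]] end [[288.1, 124.9], [290.2, 125.0]]
0.041 [[287.3, 123.3], [289.4, 123.4], [291.7, 123.2], [293.7, 123.3]] end [[289.5, 125.0], [291.6, 125.1]]
0.043 [[288.7, 123.4], [290.8, 123.4], [293.1, 123.3], [295.2, 123.4]] end [[290.9, 125.1], [293.0, 125.2]]
w2
0.037 [[350.6, 16.7], [351.7, 15.6], [359.9, 17.8], [361.1, 16.8]] end [[355.4, 19.4], [356.5, 18.4]]
0.039 [[351.3, 16.0], [352.5, 14.9], [360.7, 17.1], [361.9, 16.1]] end [[356.1, 18.8], [357.3, 17.7]]
0.041 [[352.1, 15.2], [353.2, 14.2], [361.5, 16.4], [362.7, 15.4]] end [[356.9, 18.1], [358.1, 17.0]]
0.043 [[352.8, 14.5], [354.0, 13.4], [362.3, 15.7], [363.5, 14.7]] end [[357.7, 17.4], [358.9, 16.3]]
w3
0.037 [[141.2, 32.4], [139.9, 31.5], [149.9, 31.2], [148.8, 30.3]] end [[145.5, 34.0], [144.3, 33.1]]
0.039 [[140.4, 31.8], [139.1, 30.9], [149.2, 30.6], [148.0, 29.7]] end [[144.7, 33.4], [143.5, 32.5]]
0.041 [[139.5, 31.2], [138.3, 30.3], [148.4, 30
[... 519 characters left out ...]
8  50  84 128 150 151 145 131 111  77  46  34  33]
 [ 37  37  42  69 121 148 148 139 120  88  56  39  36  36]
 [ 38  38  41  66 120 150 151 142 122  82  49  39  38  37]
 [ 36  39  42  67 119 151 153 148 127  85  51  41  40  38]
 [ 34  37  43  69 122 151 153 149 127  86  53  43  40  39]
 [ 33  35  42  70 122 150 155 148 128  87  54  43  40  40]
 [ 32  33  39  67 116 149 152 144 122  85  54  43  39  38]
 [ 32  32  37  55  92 120 122 112  97  70  48  41  39  38]
 [ 32  31  33  40  53  65  68  66  61  51  42  39  39  38]
 [ 31  32  31  32  34  37  39  43  45  42  40  40  39  37]
 [ 31  32  32  32  32  31  34  37  40  42  41  40  38  37]
 [ 32  32  32  32  31  31  32  35  37  40  41  40  39  36]]
```

Emit:
servo_tool(
  commands=[
    [0, 0.025, 0, 0, 0, 0, 1],
    [0, 0.025, 0, 0, 0, 0, 1],
    [0, 0, 0, 7.5, 0, 0, 1],
    [0, 0, 0, 7.5, 0, 0, 1],
    [0, 0, 0, 0, 0, 0, 1],
    [0, 0, 0, 0, 0, 0, 1],
  ],
)

```text
t: 4.5
ee_pos: [0.46, -0.1501, 0.1338]
eef_rot: [-0.03, 0.798, -2.965]
contact_force: [0.6, -0.1, -0.2]
grip_width: 1.003
```

```bash
python3 - <<'E'
from h import *
s,d=grab("wrist","w5"); print(s["t"],s["ee_pos"],s["q"],s["joint_vel"])
im=cv2.resize(d["image"][40:230,200:360][:,:,::-1],None,fx=3,fy=3,interpolation=cv2.INTER_CUBIC);cv2.imwrite("pics/z3.png",im)
E
```

```text
4.5 [ 0.46   -0.1501  0.1338] [ 0.1786  0.4226  2.1404 -1.1837  1.1911  2.5159] [-0.0056 -0.0379 -0.0078 -0.0084  0.001   0.0083]
```

View pics/z3.png

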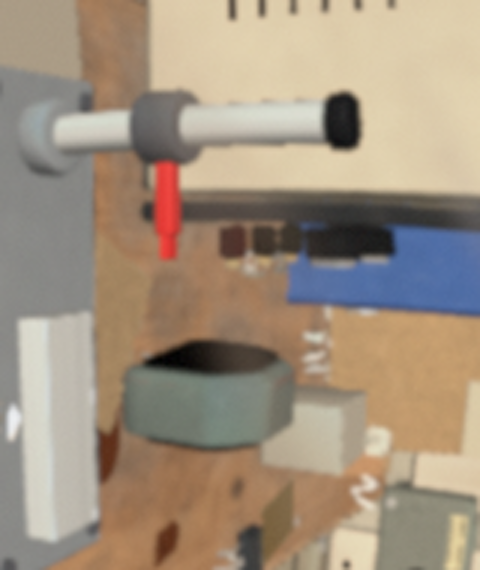

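```bash
python3 - <<'E'
from pt import *
s,d=load("w5");T=wT(d,s)
im=d["image"].astype(float); g=im.sum(2)/3
a=np.radians(4.65)
ax=np.array([np.cos(a),np.sin(a),0]);ay=np.array([-np.sin(a),np.cos(a),0]);cen=np.array([.466,-.2777,.022])
for v in (160,175,190,205): print(v,g[v,198:240].astype(int))
red=im[...,0]-im[...,1:].max(2); print(red[114:130,248:262].astype(int))
for x in (-.035,-.015,.005,.025):
    print(x,"bot,near,far",[wproj(d,T,cen+ax*x+ay*y+[0,0,z]).round(1).tolist() for y,z in ((.014,-.012),(.014,0),(-.014,0))])
for h in (.037,.039,.041,.043):
    print(h,[wproj(d,T,cen+ax*.062+ay*y+[0,0,h+z]).round(1).tolist() for y,z in ((.004,-.0015),(.004,.0015),(-.004,-.0015),(-.004,.0015))])
E
```

```text
160 [137 137 137 137 138 138 137 145 173 202 211 212 211 214 214 213 212 206
 197 189 186 187 185 185 186 186 184 181 180 183 184 183 170 144 128 129
 132 133 132 130 131 132]
175 [208 162 140 137 148 176 193 176 165 185 206 209 209 210 211 211 212 212
 203 189 185 186 185 184 184 185 184 181 180 180 183 184 182 164 143 133
 129 129 129 129 125 113]
190 [137 138 137 137 138 137 137 137 143 167 193 207 209 207 209 210 210 210
 208 199 188 185 186 184 184 184 183 183 181 180 180 182 175 144 102  68
  55  58  57  57  67  88]
205 [137 135 136 135 136 136 136 137 137 148 173 199 206 206 206 207 208 208
 206 198 189 185 185 185 183 182 182 182 181 178 179 181 179 172 150 130
 123 119 119 122 122 124]
[[ 21  20  27  70 130 163 169 170 170 162 146 117  64  26]
 [ 27  26  32  68 128 163 170 170 170 163 145 118  67  32]
 [ 28  28  34  64 123 163 168 169 170 161 142 113  66  35]
 [ 30  30  35  55 104 150 165 165 163 149 126  92  55  32]
 [ 32  34  35  44  78 132 162 164 154 136 105  67  41  29]
 [ 37  36  36  38  64 123 163 167 158 140 105  58  34  27]
 [ 38  39  38  37  60 121 161 170 164 146 
[... 406 characters left out ...]
46  41  38  33  33  34]
 [ 39  38  38  36  36  35  34  34  33  34  32  32  31  32]
 [ 38  39  38  35  34  32  31  31  30  31  32  32  31  32]]
-0.035 bot,near,far [[207.7, 213.7], [216.5, 215.5], [231.2, 208.4]]
-0.015 bot,near,far [[206.8, 196.0], [215.7, 197.6], [230.7, 191.5]]
0.005 bot,near,far [[206.0, 177.8], [215.0, 179.0], [230.3, 174.1]]
0.025 bot,near,far [[205.3, 159.1], [214.3, 159.9], [229.9, 156.2]]
0.037 [[249.0, 123.3], [251.7, 123.4], [253.2, 123.1], [255.8, 123.1]]
0.039 [[250.8, 123.3], [253.5, 123.4], [255.0, 123.1], [257.6, 123.1]]
0.041 [[252.6, 123.4], [255.3, 123.4], [256.7, 123.1], [259.4, 123.2]]
0.043 [[254.4, 123.4], [257.1, 123.4], [258.5, 123.1], [261.2, 123.2]]
```

```bash
cat >> h.py <<'E'
def rot(yaw_z,tilt=0):
    "tool: z horizontal at yaw, y down; tilt deg turns tool y toward tool x (plate grasp: toolx uphill, tooly=-n)"
    a=np.radians(yaw_z); z=np.array([np.cos(a),np.sin(a),0]); y=np.array([0,0,-1.]); x=np.cross(y,z)
    return R.from_rotvec(np.radians(tilt)*z).as_matrix()@np.stack([x,y,z],1)
E
python3 - <<'E'
from h import *
from cell import manip
s=manip.read_state()
print(rot(13.2),rot(13.2,30),rot(13.2,-30))
print(delta(s,[.46,-.10,.26],rot(13.2)))
print(delta(s,[.46,-.10,.26],rot(-85.7)))
E
```

```text
[[ 0.2284  0.      0.9736]
 [-0.9736  0.      0.2284]
 [ 0.     -1.      0.    ]] [[ 0.1978 -0.1142  0.9736]
 [-0.8431  0.4868  0.2284]
 [-0.5    -0.866  -0.    ]] [[ 0.1978  0.1142  0.9736]
 [-0.8431 -0.4868  0.2284]
 [ 0.5    -0.866   0.    ]]
(array([-0.0034, -0.1062,  0.0834]), array([-43.814 , -88.9487,  51.1221]))
(array([-0.0034, -0.1062,  0.0834]), array([-59.8736,  -0.1545,  -0.0502]))
```

Emit:
servo_tool(
  commands=[
    [0, -0.035, 0.028, 0, 0, 0, 1],
    [0, -0.035, 0.028, 0, 0, 0, 1],
    [0, -0.035, 0.028, 0, 0, 0, 1],
    [0, 0, 0, -7.5, 0, 0, 1],
    [0, 0, 0, -7.5, 0, 0, 1],
    [0, 0, 0, -7.5, 0, 0, 1],
    [0, 0, 0, -7.5, 0, 0, 1],
    [0, 0, 0, -7.5, 0, 0, 1],
    [0, 0, 0, -7.5, 0, 0, 1],
    [0, 0, 0, -7.5, 0, 0, 1],
    [0, 0, 0, -7.5, 0, 0, 1],
  ],
)

```text
t: 5.65
ee_pos: [0.4573, -0.1018, 0.263]
eef_rot: [-0.071, 2.182, -2.175]
contact_force: [-0.3, 0.5, -0.5]
grip_width: 1.004
```

Emit:
servo_tool(
  commands=[
    [0, 0, -0.015, 0, -8.25, 0, 1],
    [0, 0, -0.015, 0, -8.25, 0, 1],
    [0, 0, -0.015, 0, -8.25, 0, 1],
    [0, 0, -0.015, 0, -8.25, 0, 1],
    [0, 0, 0, 0, -8.25, 0, 1],
    [0, 0, 0, 0, -8.25, 0, 1],
    [-0.015, 0, 0, 0, -8.25, 0, 1],
    [-0.02, 0, 0, 0, -8.25, 0, 1],
    [-0.02, 0, 0, 0, -8.25, 0, 1],
    [-0.02, 0, 0, 0, -8.25, 0, 1],
    [-0.02, 0, 0, 0, -8.25, 0, 1],
    [-0.02, 0, 0, 0, -8.25, 0, 1],
  ],
)

```text
t: 6.85
ee_pos: [0.4685, 0.0641, 0.2616]
eef_rot: [-1.307, 1.028, -1.036]
contact_force: [-0.9, 0.2, -0.1]
grip_width: 0.999
```

```bash
python3 - <<'E'
from h import *
s,d=grab("wrist","w6"); print(s["t"],s["ee_pos"],s["q"],s["joint_vel"],R.from_rotvec(s["eef_rot"]).as_matrix())
E
```

```text
6.85 [0.4685 0.0641 0.2616] [ 0.0432 -0.0255  1.9511  0.001   1.2092 -0.1945] [ 0.4267  0.0069 -0.007   0.0007  0.0034 -1.0043] [[ 0.2351  0.0067  0.972 ]
 [-0.972   0.0012  0.2351]
 [ 0.0004 -1.      0.0068]]
```

View pics/w6.png

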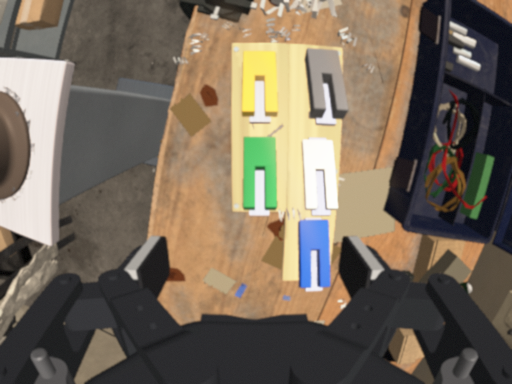

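Emit:
servo_tool(
  commands=[
    [-0.04, 0.01, 0, 0, 0, 0, 0.5],
    [-0.04, 0.01, 0, 0, 0, 0, 0.5],
    [-0.02, 0.01, 0, 0, 0, 0, 0.5],
    [0, 0, 0, 0, 0, 0, 0.5],
    [0, 0, 0, 0, 0, 0, 0.5],
  ],
)

```text
t: 7.4
ee_pos: [0.4451, 0.1607, 0.2304]
eef_rot: [-1.307, 1.034, -1.038]
contact_force: [-0.0, -0.8, -0.3]
grip_width: 0.749
```

```bash
python3 - <<'E'
from h import *
s,d=grab("wrist","w7"); print(s["t"],s["ee_pos"],s["joint_vel"],s["grip_width"],R.from_rotvec(s["eef_rot"]).as_matrix())
E
```

```text
7.4 [0.4451 0.1607 0.2304] [-0.0207  0.0031 -0.0109 -0.003   0.0013  0.003 ] 0.748704396522799 [[ 0.2299  0.0034  0.9732]
 [-0.9732  0.0005  0.2299]
 [ 0.0003 -1.      0.0035]]
```

View pics/w7.png

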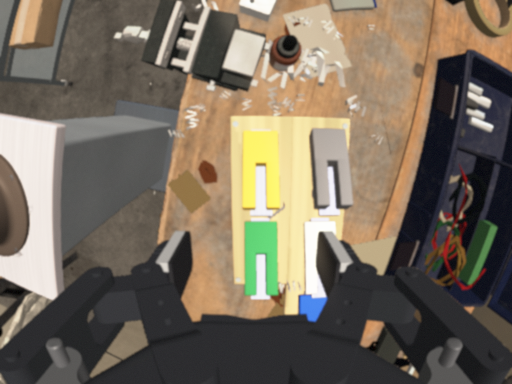

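```bash
cat > pl.py <<'E'
from h import *
def quad(d,color,roi):
    x0,y0,x1,y1=roi; im=cv2.resize(d["image"][y0:y1,x0:x1],None,fx=4,fy=4,interpolation=cv2.INTER_CUBIC)
    h=cv2.cvtColor(im,cv2.COLOR_RGB2HSV).astype(int); H,S,V=h[...,0],h[...,1],h[...,2]
    m={"green":(H>50)&(H<85)&(S>110),"yellow":(H>22)&(H<35)&(S>190),"grey":(S<45)&(V<150)&(V>60),"blue":(H>100)&(H<125)&(S>130)}[color].astype(np.uint8)*255
    m=cv2.morphologyEx(m,cv2.MORPH_OPEN,np.ones((5,5)))
    c=max(cv2.findContours(m,0,2)[0],key=cv2.contourArea); hu=cv2.convexHull(c)
    for e in np.linspace(2,30,57):
        q=cv2.approxPolyDP(hu,e,True)
        if len(q)<=4: break
    q=(q[:,0,:]+.5)/4-.5+[x0,y0]
    q=q[np.argsort(q[:,1])]; q=np.r_[q[:2][np.argsort(q[:2,0])],q[2:][np.argsort(q[2:,0])]] # top-l, top-r, bot-l, bot-r
    return q
E
python3 - <<'E'
from pl import *
for tag,L in (("w7",(("grey",(300,118,362,216),.022),("green",(236,212,286,302),.016),("yellow",(236,122,288,216),.013))),("w6",(("grey",(296,40,354,126),.022),("green",(236,130,284,215),.016),("blue",(292,214,335,290),.019)))):
    s,d=load(tag);T=wT(d,s)
    for c,roi,th in L:
        q=quad(d,c,roi); zl=.044-.0225+th*.866
        G=[onz(*wray(d,T,p),z) for p,z in zip(q,(zl,zl,zl+.045,zl+.045))]
        lo=(G[0]+G[1])/2; hi=(G[2]+G[3])/2; ax=hi-lo
        print(tag,c,q.round(1).tolist(),"w",np.linalg.norm(G[0]-G[1]).round(4),np.linalg.norm(G[2]-G[3]).round(4),"len",np.linalg.norm(ax).round(4),"yaw",np.degrees(np.arctan2(ax[1],ax[0])).round(2),"topcentre",(lo+hi)/2)
E
```

```text
w7 grey [[327.9, 159.6], [337.6, 161.1], [336.1, 207.4], [349.9, 204.4]] w 0.0121 0.0154 len 0.061 yaw -74.05 topcentre [0.5383 0.1778 0.0631]
w7 green [[245.4, 222.6], [275.1, 222.4], [245.4, 293.9], [277.6, 293.6]] w 0.0362 0.038 len 0.0862 yaw -75.92 topcentre [0.4779 0.0671 0.0579]Traceback (most recent call last):
  File "<stdin>", line 5, in <module>
  File "pl.py", line 7, in quad
    c=max(cv2.findContours(m,0,2)[0],key=cv2.contourArea); hu=cv2.convexHull(c)
ValueError: max() iterable argument is empty
```

```bash
python3 - <<'E'
from pl import *
s,d=load("w7")
cv2.imwrite("pics/z4.png",cv2.resize(d["image"][110:310,225:365][:,:,::-1],None,fx=3,fy=3,interpolation=cv2.INTER_CUBIC))
h=cv2.cvtColor(d["image"],cv2.COLOR_RGB2HSV)
print(h[145,305:360:2].tolist()); print(h[145,236:290:3].tolist())
print(h[120:135,325].tolist())
E
```

```text
[[24, 77, 248], [24, 79, 248], [19, 93, 203], [16, 65, 90], [15, 37, 124], [14, 27, 178], [13, 26, 184], [14, 26, 183], [14, 26, 183], [14, 24, 183], [15, 25, 183], [13, 25, 184], [14, 23, 185], [14, 23, 185], [14, 23, 185], [16, 23, 186], [16, 23, 186], [14, 23, 187], [14, 23, 188], [13, 24, 189], [14, 25, 190], [22, 69, 234], [17, 82, 202], [15, 73, 171], [16, 76, 168], [15, 73, 165], [16, 71, 169], [16, 73, 167]]
[[23, 87, 239], [22, 90, 235], [23, 116, 238], [28, 149, 254], [28, 148, 254], [28, 148, 254], [28, 148, 254], [28, 146, 254], [28, 147, 254], [28, 146, 254], [28, 142, 254], [28, 140, 254], [28, 137, 254], [28, 135, 254], [25, 113, 248], [23, 87, 244], [23, 89, 242], [23, 87, 241]]
[[22, 90, 233], [22, 90, 232], [22, 90, 232], [22, 91, 233], [23, 90, 233], [22, 90, 233], [22, 90, 233], [20, 86, 225], [19, 61, 197], [16, 32, 178], [12, 24, 178], [14, 24, 181], [15, 23, 179], [14, 24, 180], [14, 24, 180]]
```

View pics/z4.png

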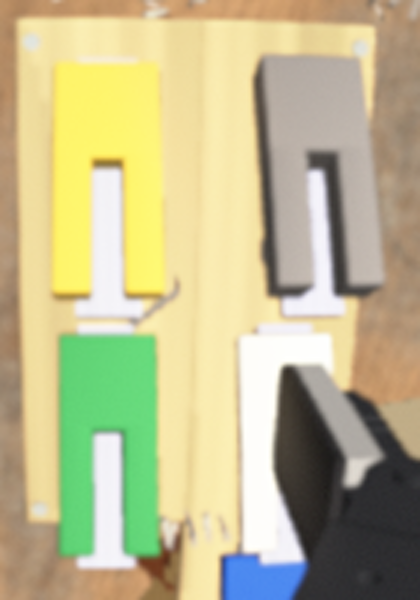

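```bash
sed -i 's/"grey":(S<45)&(V<150)&(V>60)/"grey":(S<48)\&(V<212)\&(V>140)/; s/(S>190)/(S>118)/; s/(S>110)/(S>110)\&(V>120)/' pl.py; python3 - <<'E'
from pl import *
for tag,L in (("w7",(("grey",(300,118,362,216),.022),("green",(236,212,286,302),.016),("yellow",(236,122,288,216),.013))),("w6",(("grey",(296,40,354,126),.022),("green",(236,130,284,215),.016),("blue",(292,214,335,290),.019)))):
    s,d=load(tag);T=wT(d,s)
    for c,roi,th in L:
        q=quad(d,c,roi); zl=.044-.0225+th*.866
        G=[onz(*wray(d,T,p),z) for p,z in zip(q,(zl,zl,zl+.045,zl+.045))]
        lo=(G[0]+G[1])/2; hi=(G[2]+G[3])/2; ax=hi-lo
        print(tag,c,q.round(1).tolist(),"w",np.linalg.norm(G[0]-G[1]).round(4),np.linalg.norm(G[2]-G[3]).round(4),"len",np.linalg.norm(ax).round(4),"yaw",np.degrees(np.arctan2(ax[1],ax[0])).round(2),"topcentre",(lo+hi)/2)
E
```

```text
w7 grey [[312.6, 128.9], [343.6, 129.1], [317.6, 203.6], [351.6, 204.4]] w 0.0369 0.0375 len 0.0877 yaw -77.07 topcentre [0.5261 0.1947 0.0631]
w7 green [[245.4, 222.6], [275.1, 222.4], [245.4, 293.9], [277.6, 293.6]] w 0.0362 0.038 len 0.0862 yaw -75.92 topcentre [0.4779 0.0671 0.0579]
w7 yellow [[244.1, 130.4], [276.9, 132.1], [241.6, 205.9], [278.9, 207.4]] w 0.0375 0.0391 len 0.0881 yaw -77.54 topcentre [0.4518 0.1724 0.0553]
w6 grey [[307.4, 48.9], [337.9, 51.1], [314.4, 106.6], [348.1, 109.6]] w 0.039 0.0385 len 0.0874 yaw -77.11 topcentre [0.527  0.1947 0.0631]
w6 green [[245.1, 137.6], [266.1, 139.1], [243.9, 206.9], [274.6, 207.6]] w 0.0261 0.0354 len 0.0876 yaw -73.61 topcentre [0.4755 0.0653 0.0579]
w6 blue [[300.1, 226.4], [325.9, 220.4], [301.4, 286.6], [328.9, 284.9]] w 0.0359 0.0366 len 0.0833 yaw -76.63 topcentre [ 0.5743 -0.0234  0.0605]
```

```bash
python3 - <<'E'
from h import *
from cell import manip
s=manip.read_state()
C=np.array([.5275,.1893,.0536]); Rt=rot(13,-20)
pre=C+Rt[:,1]*(.021-.075)
sh,rv=delta(s,pre,Rt); print(pre,sh,rv, "final",C+Rt[:,1]*.021)
print("level-frame shift after pure rot in new frame:",Rt.T@(pre-s["ee_pos"]))
E
```

```text
[0.5233 0.2073 0.1043] [-0.0278  0.1265  0.0861] [ -0.2496   0.1932 -19.9786] final [0.5291 0.1823 0.0339]
level-frame shift after pure rot in new frame: [-0.0696  0.1089  0.0864]
```

Emit:
servo_tool(
  commands=[
    [0, 0, 0.029, 0, 0, -6.7, 0.35],
    [0, 0, 0.029, 0, 0, -6.7, 0.35],
    [0, 0, 0.028, 0, 0, -6.6, 0.35],
    [-0.023, 0.036, 0, 0, 0, 0, 0.35],
    [-0.023, 0.036, 0, 0, 0, 0, 0.35],
    [-0.023, 0.036, 0, 0, 0, 0, 0.35],
    [0, 0, 0, 0, 0, 0, 0.35],
    [0, 0, 0, 0, 0, 0, 0.35],
  ],
)

```text
t: 8.25
ee_pos: [0.5224, 0.207, 0.1042]
eef_rot: [-1.526, 0.824, -1.296]
contact_force: [1.1, -0.4, -0.1]
grip_width: 0.677
```

```bash
python3 - <<'E'
from h import *
s,d=grab("wrist","w8"); print(s["t"],s["ee_pos"],s["q"],s["joint_vel"],s["grip_width"])
C=np.array([.5275,.1893,.0536]); Rt=rot(13,-20)
print(delta(s,C+Rt[:,1]*.021,Rt))
E
```

```text
8.25 [0.5224 0.207  0.1042] [ 0.4872  0.4147  1.8199 -0.3956  1.0358  0.482 ] [-0.0022 -0.0464 -0.0407 -0.0042 -0.0059  0.0024] 0.6765710290736193
(array([-0.0001,  0.0748,  0.0009]), array([-0.0469,  0.2197,  0.0524]))
```

View pics/w8.png

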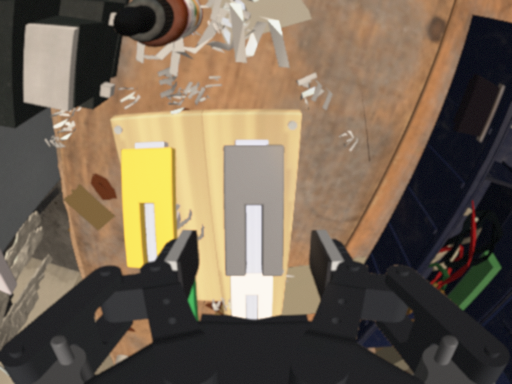

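```bash
python3 - <<'E'
from pl import *
s,d=load("w8");T=wT(d,s)
im=d["image"]; q=quad(d,"grey",(214,138,296,282)); zl=.044-.0225+.022*.866
G=[onz(*wray(d,T,p),z) for p,z in zip(q,(zl,zl,zl+.045,zl+.045))]
lo=(G[0]+G[1])/2; hi=(G[2]+G[3])/2; ax=hi-lo
print(q,np.linalg.norm(ax),np.linalg.norm(G[0]-G[1]),(lo+hi)/2,np.degrees(np.arctan2(ax[1],ax[0])))
print("dropper teat", onz(*wray(d,T,(128,20)),.1))
E
```

```text
[[224.375 146.375]
 [281.875 145.875]
 [227.125 274.625]
 [282.625 271.625]] 0.08622086632755624 0.037883793850282364 [0.5264 0.196  0.0631] -75.93778116169689
dropper teat [0.4503 0.3048 0.1   ]
```

Emit:
servo_tool(
  commands=[
    [0, 0.03, 0, 0, 0, 0, 0.35],
    [0, 0.03, 0.001, 0, 0, 0, 0.35],
    [0, 0.014, 0, 0, 0, 0, 0.35],
    [0, 0, 0, 0, 0, 0, 0.35],
    [0, 0, 0, 0, 0, 0, -0.2],
    [0, 0, 0, 0, 0, 0, -0.3],
    [0, 0, 0, 0, 0, 0, -0.3],
    [0, 0, 0, 0, 0, 0, -0.3],
  ],
  force=40,
)

```text
t: 9.1
ee_pos: [0.5302, 0.1844, 0.0364]
eef_rot: [-1.522, 0.821, -1.297]
contact_force: [-0.3, -1.3, 6.4]
grip_width: 0.463
```

```bash
python3 - <<'E'
from h import *
s,d=grab("wrist","w9"); print(s["t"],s["ee_pos"],s["contact_force"],s["grip_width"],s["grip_width"]*85)
E
```

```text
9.1 [0.5302 0.1844 0.0364] [-0.3185 -1.3454  6.4169] 0.4627456852687564 39.333383247844296
```

View pics/w9.png

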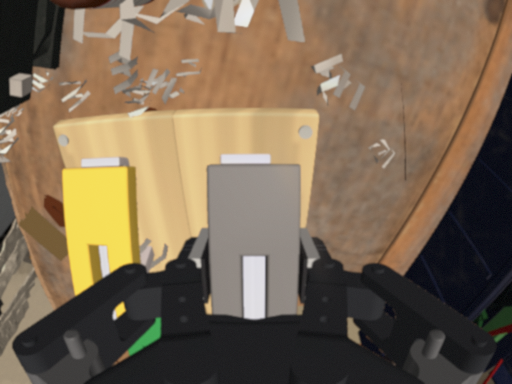

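Emit:
servo_tool(
  commands=[
    [0.007, -0.02, 0, 0, 0, 0, -0.3],
    [0.014, -0.038, 0, 0, 0, 0, -0.3],
    [0.014, -0.038, 0, 0, 0, 0, -0.3],
    [0.014, -0.038, 0, 0, 0, 0, -0.3],
    [0, 0, 0, 0, 0, 0, -0.3],
    [0, 0, 0, 0, 0, 0, -0.3],
  ],
)

```text
t: 9.75
ee_pos: [0.5291, 0.1845, 0.1781]
eef_rot: [-1.521, 0.822, -1.295]
contact_force: [-0.9, 0.6, -2.8]
grip_width: 0.462
```

```bash
python3 - <<'E'
from h import *
s,d=grab("wrist","w10"); print(s["t"],s["ee_pos"],s["contact_force"],s["grip_width"],s["q"])
Rt=rot(-85.35,10)
print(delta(s,[.466,-.2777,.18],Rt)); print(R.from_rotvec(s["eef_rot"]).as_matrix())
E
```

```text
9.75 [0.5291 0.1845 0.1781] [-0.9135  0.5961 -2.806 ] 0.46158462562284747 [ 0.4469  0.3023  1.7992 -0.3752  1.1419  0.3905]
(array([ 0.4102,  0.1459, -0.1677]), array([-8.7271, 99.1225, 21.909 ]))
[[ 0.2151  0.0812  0.9732]
 [-0.9153 -0.3306  0.2299]
 [ 0.3404 -0.9403  0.0033]]
```

View pics/w10.png

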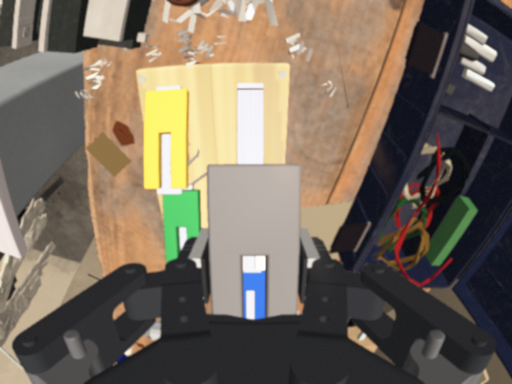

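```bash
python3 - <<'E'
from h import *
s,d=load("w10"); T=d["T_tool_cam"]
for cx,cy,a in ((.001,-.018,10),(.004,-.018,10),(-.002,-.018,10),(.001,-.015,10),(.001,-.018,13),(.001,-.018,7)):
    c,sn=np.cos(np.radians(a)),np.sin(np.radians(a))
    px=np.array([c,-sn,0]);n=np.array([-sn,-c,0]);C=np.array([cx,cy,0])
    print(cx,cy,a,[wproj(d,T,C-.045*px+.011*n+[0,0,z]).round(1).tolist() for z in (-.02,.02)],[wproj(d,T,C+x*px+.011*n+[0,0,z]).round(1).tolist() for x,z in((.0,-.0055),(0,.0055),(0.03,-.02))])
im=d["image"]; g=im.astype(int).sum(2)//3
print(g[155:175,225],g[185,200:215],g[185,292:306],g[240,200:215],g[240,292:306])
h=cv2.cvtColor(im,cv2.COLOR_RGB2HSV); print(g[245:265,248])
E
```

```text
0.001 -0.018 10 [[203.5, 164.8], [298.3, 164.7]] [[238.5, 267.8], [263.5, 267.9], [209.1, 325.4]]
0.004 -0.018 10 [[203.7, 171.8], [298.1, 171.7]] [[238.6, 273.6], [263.4, 273.7], [209.6, 330.0]]
-0.002 -0.018 10 [[203.2, 157.8], [298.5, 157.7]] [[238.4, 261.9], [263.6, 261.9], [208.6, 320.6]]
0.001 -0.015 10 [[204.6, 163.7], [297.3, 163.6]] [[238.8, 264.6], [263.3, 264.6], [209.9, 321.5]]
0.001 -0.018 13 [[204.4, 163.7], [297.5, 163.6]] [[238.5, 266.6], [263.5, 266.6], [208.6, 325.9]]
0.001 -0.018 7 [[202.5, 166.3], [299.1, 166.2]] [[238.5, 269.0], [263.5, 269.1], [209.6, 324.7]]
[220 220 219 220 220 220 220 218 205 170 156 164 171 175 175 177 176 176
 176 177] [222 221 221 221 219 215 197 160 149 163 171 174 175 174 174] [180 181 181 180 180 179 172 165 156 153 154 153 152 151] [149 149 149 149 150 147 126  92  95 132 156 168 171 171 172] [172 172 172 173 170 169 155 128 100 113 138 149 151 150]
[171 170 171 170 171 170 171 170 166 160 178 225 245 248 248 248 248 248
 248 248]
```

Emit:
servo_tool(
  commands=[
    [0, 0, 0, -0.73, 8.26, 1.83, -0.3],
    [0, 0, 0, -0.73, 8.26, 1.83, -0.3],
    [0, 0, 0, -0.73, 8.26, 1.83, -0.3],
    [0, 0, 0, -0.73, 8.26, 1.83, -0.3],
    [0, 0, 0, -0.73, 8.26, 1.83, -0.3],
    [0, 0, 0, -0.73, 8.26, 1.83, -0.3],
    [0, 0, 0, -0.73, 8.26, 1.83, -0.3],
    [0, 0, 0, -0.73, 8.26, 1.83, -0.3],
    [0, 0, 0, -0.73, 8.26, 1.83, -0.3],
    [0, 0, 0, -0.73, 8.26, 1.83, -0.3],
    [0, 0, 0, -0.73, 8.26, 1.83, -0.3],
    [0, 0, 0, -0.73, 8.26, 1.83, -0.3],
  ],
)

```text
t: 11.0
ee_pos: [0.5264, 0.1829, 0.1736]
eef_rot: [0.097, 2.105, -2.094]
contact_force: [0.3, 0.8, -1.7]
grip_width: 0.46
```

Emit:
servo_tool(
  commands=[
    [0, 0, 0, 0, 0, 0, -0.3],
  ],
)

```text
t: 11.1
ee_pos: [0.5254, 0.1826, 0.1734]
eef_rot: [0.088, 2.102, -2.093]
contact_force: [-0.1, 0.0, -1.9]
grip_width: 0.461
```

```bash
python3 - <<'E'
from h import *
from cell import manip
s=manip.read_state(); print(s["t"],s["ee_pos"],s["contact_force"],s["grip_width"],s["q"])
Rt=rot(-85.35,10); C=np.array([.466,-.2770,.033]); fin=C-Rt@[.001,-.018,0]
print(fin,delta(s,fin+[0,0,.1],Rt))
E
```

```text
11.1 [0.5254 0.1826 0.1734] [-0.1248  0.0451 -1.8831] 0.46111795867929195 [ 0.2758  0.1523  1.9636 -0.045   0.8649  1.792 ]
[ 0.4701 -0.2767  0.0154] (array([0.1006, 0.0432, 0.4531]), array([-0.1471,  0.0065,  0.5548]))
```

Emit:
servo_tool(
  commands=[
    [0.009, -0.0014, 0.0453, 0, 0, 0, -0.3],
    [0.009, -0.0014, 0.0453, 0, 0, 0, -0.3],
    [0.009, -0.0014, 0.0453, 0, 0, 0, -0.3],
    [0.009, -0.0014, 0.0453, 0, 0, 0, -0.3],
    [0.009, -0.0014, 0.0453, 0, 0, 0, -0.3],
    [0.009, -0.0014, 0.0453, 0, 0, 0, -0.3],
    [0.009, -0.0014, 0.0453, 0, 0, 0, -0.3],
    [0.009, -0.0014, 0.0453, 0, 0, 0, -0.3],
    [0.009, -0.0014, 0.0453, 0, 0, 0, -0.3],
    [0.009, -0.0014, 0.0453, 0, 0, 0.5, -0.3],
    [0, 0, 0, 0, 0, 0, -0.3],
    [0, 0, 0, 0, 0, 0, -0.3],
  ],
)

```text
t: 12.3
ee_pos: [0.4733, -0.2758, 0.1742]
eef_rot: [0.102, 2.1, -2.083]
contact_force: [-0.8, 0.1, -1.7]
grip_width: 0.462
```

```bash
python3 - <<'E'
from h import *
s,d=grab("wrist","w11"); print(s["t"],s["ee_pos"],s["contact_force"],s["grip_width"],s["q"])
Rt=rot(-85.35,10); C=np.array([.466,-.2770,.033]); fin=C-Rt@[.001,-.018,0]
print(fin,delta(s,fin,Rt))
E
```

```text
12.3 [ 0.4733 -0.2758  0.1742] [-0.7999  0.0633 -1.7149] 0.46185478175875955 [-0.6784  0.1462  1.9706  0.1566  0.902   0.7221]
[ 0.4701 -0.2767  0.0154] (array([0.0313, 0.1556, 0.0008]), array([ 0.0582, -0.0347, -0.1764]))
```

View pics/w11.png

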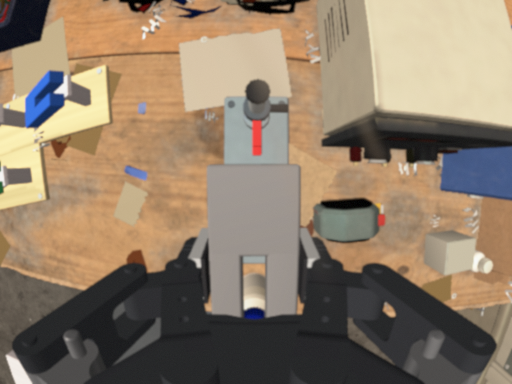

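```bash
python3 - <<'E'
from pt import *
s,d=load("w11");T=wT(d,s)
t,w=tip(d,(245,110,270,162)); print(t,w,onz(*wray(d,T,t),.0615))
g=d["image"].astype(int).sum(2)//3
for v in (115,140,155): print(v,g[v,218:232],g[v,280:296])
E
```

```text
[256.5   155.125] 8.75 [ 0.5252 -0.273   0.0615]
115 [114 114 113 108 109 122 143 160 166 168 168 168 168 167] [166 165 165 165 165 163 155 138 127 137 147 148 148 148 149 151]
140 [104 105 107 109 115 125 144 160 167 166 166 167 166 167] [166 165 165 165 166 164 158 142 126 129 141 147 147 147 146 146]
155 [108 108 106 106 108 123 148 165 168 167 167 169 170 170] [165 166 163 164 165 164 159 144 140 154 165 167 164 160 159 160]
```

Emit:
servo_tool(
  commands=[
    [0.009, 0.04, 0.001, 0, 0, 0, -0.3],
    [0.008, 0.04, 0, 0, 0, 0, -0.3],
    [0.007, 0.035, 0, 0, 0, 0, -0.3],
    [0.004, 0.02, 0, 0, 0, 0, -0.3],
    [0.002, 0.012, 0, 0, 0, 0, -0.3],
    [0, 0, 0, 0, 0, 0, -0.3],
    [0, 0, 0, 0, 0, 0, -0.3],
  ],
)

```text
t: 13.05
ee_pos: [0.4723, -0.2764, 0.0264]
eef_rot: [0.103, 2.094, -2.082]
contact_force: [0.4, -0.6, -1.0]
grip_width: 0.464
```

```bash
python3 - <<'E'
from h import *
s,d=grab("wrist","w12"); print(s["t"],s["ee_pos"],s["contact_force"],s["grip_width"])
Rt=rot(-85.35,10); C=np.array([.4658,-.2770,.033]); fin=C-Rt@[.001,-.018,0]
print(fin,delta(s,fin,Rt))
E
```

```text
13.05 [ 0.4723 -0.2764  0.0264] [ 0.3665 -0.5579 -0.9789] 0.46426468368092977
[ 0.4699 -0.2767  0.0154] (array([0.0044, 0.0103, 0.0001]), array([-0.0917,  0.1029, -0.381 ]))
```

View pics/w12.png

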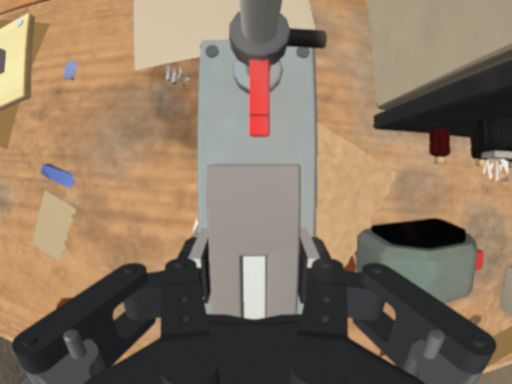

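```bash
python3 - <<'E'
from pt import *
s,d=load("w12");T=wT(d,s)
a=np.radians(4.65);ay=np.array([-np.sin(a),np.cos(a)]);ax=np.array([np.cos(a),np.sin(a)])
L=onz(*wray(d,T,(198.5,140)),.01)[:2];Rr=onz(*wray(d,T,(316.3,140)),.01)[:2]; M=(L+Rr)/2
t,_=tip(d,(240,60,280,142)); P=onz(*wray(d,T,t),.0615)[:2]
E=[onz(*wray(d,T,(u,164.5)),s["ee_pos"][2]+.018+.011)[:2] for u in (207,300)]
for n,p in (("base",M),("tip",P),("plateend",(E[0]+E[1])/2)): print(n,p,"along",p@ax,"across",p@ay)
print(np.linalg.norm(L-Rr),np.linalg.norm(E[0]-E[1]),np.degrees(np.arctan2(*(E[0]-E[1])[::-1])))
E
```

```text
base [ 0.5291 -0.273 ] along 0.505245551723217 across -0.3149716594296303
tip [ 0.5253 -0.2729] along 0.5014548529708721 across -0.31463262451329055
plateend [ 0.514  -0.2719] along 0.4902198061497844 across -0.31262050666046215
0.06805066692241474 0.03909482730720391 94.71367143126659
```

```bash
python3 - <<'E'
from pt import *
np.set_printoptions(precision=5,suppress=True)
for t in ("w1","w10","w12"):
    s,d=load(t); print(d["T_tool_cam"],d["cx"],d["fx"])
s,d=load("w10");print(wproj(d,d["T_tool_cam"],[-.0452,-.021,0]),wproj(d,d["T_tool_cam"],[-.0452,-.021,0.02]),wproj(d,d["T_tool_cam"],[-.0452,-.021,-.02]))
E
```

```text
[[ 0.00035  0.96584  0.25916 -0.06661]
 [-0.00005 -0.25916  0.96584 -0.14367]
 [ 1.      -0.00035 -0.00004 -0.00093]
 [ 0.       0.       0.       1.     ]] 253.74356506770454 297.3186396354542
[[ 0.00044  0.96572  0.25959 -0.06588]
 [-0.00019 -0.25959  0.96572 -0.14386]
 [ 1.      -0.00048  0.00007  0.00121]
 [ 0.       0.       0.       1.     ]] 253.74356506770454 297.3186396354542
[[ 0.00034  0.96584  0.25916 -0.0668 ]
 [-0.00012 -0.25916  0.96584 -0.14346]
 [ 1.      -0.00036  0.00003 -0.00092]
 [ 0.       0.       0.       1.     ]] 253.74356506770454 297.3186396354542
[250.80618 164.5954 ] [298.27219 164.78527] [203.48638 164.88812]
```

Emit:
servo_tool(
  commands=[
    [0.0033, -0.0006, 0.002, 0, 0, -0.4, -0.3],
    [0.001, 0.006, 0, 0, 0, 0, -0.3],
    [0.0005, 0.003, 0, 0, 0, 0, -0.3],
    [0, 0, 0, 0, 0, 0, -0.3],
    [0, 0, 0, 0, 0, 0, -0.3],
  ],
)

```text
t: 13.6
ee_pos: [0.4681, -0.2789, 0.0165]
eef_rot: [0.097, 2.1, -2.087]
contact_force: [0.3, 0.6, -1.5]
grip_width: 0.459
```

```bash
cat > chk.py <<'E'
from pt import *
def chk(tag,tiproi,v,ends,ztop,a=4.65):
    s,d=load(tag);T=wT(d,s);a=np.radians(a);ay=np.array([-np.sin(a),np.cos(a)]);ax=np.array([np.cos(a),np.sin(a)])
    t,_=tip(d,tiproi); P=onz(*wray(d,T,t),.0615)[:2]
    print("tip",t,P)
    cen=P-.06*ax
    E=[onz(*wray(d,T,e),ztop)[:2] for e in ends]; M=(E[0]+E[1])/2-.045*ax
    g=d["image"].astype(int).sum(2)//3
    print("pad from tip",cen,"plate",M,"plate-pad along,across mm",1e3*(M-cen)@ax,1e3*(M-cen)@ay,"width",np.linalg.norm(E[0]-E[1]),"end yaw",np.degrees(np.arctan2(*(E[0]-E[1])[::-1]))-90)
E
python3 - <<'E'
from chk import *
s,d=grab("wrist","w13"); print(s["t"],s["ee_pos"],s["contact_force"],s["grip_width"])
t,_=tip(d,(230,40,290,150)); print(t)
g=d["image"].astype(int).sum(2)//3
for v in (130,): print(g[v,185:205],g[v,310:330])
print(g[180,200:214],g[180,292:306],g[155:172,230],g[155:172,280])
E
```

```text
13.6 [ 0.4681 -0.2789  0.0165] [ 0.2625  0.633  -1.494 ] 0.45905757214632503
[252.625 121.625]
[103 103 104 106 123 148 164 167 166 164 164 164 163 164 165 165 165 166
 166 166] [162 163 160 151 139 119 119 143 161 165 166 165 166 166 166 167 167 168
 168 167]
[164 164 164 163 164 163 159 152 152 152 153 152 152 151] [151 152 152 151 152 147 136 123 131 153 165 165 164 163] [164 165 166 164 165 165 165 163 152 139 138 145 149 152 152 153 153] [161 163 162 161 163 162 161 160 151 140 143 148 151 152 153 152 152]
```

View pics/w13.png

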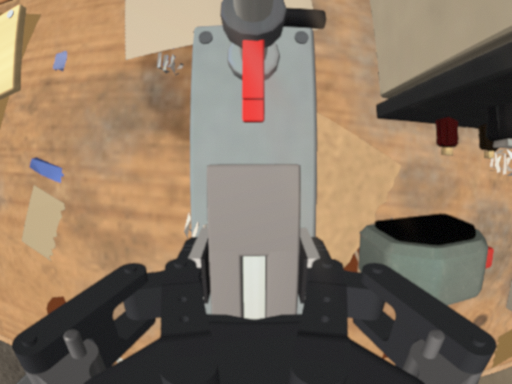

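```bash
python3 - <<'E'
from chk import *
chk("w13",(230,40,290,150),130,((206.5,163.6),(298.3,163.6)),.0455)
E
```

```text
tip [252.625 121.625] [ 0.5254 -0.2729]
pad from tip [ 0.4656 -0.2778] plate [ 0.4655 -0.2776] plate-pad along,across mm -0.09036076547027107 0.15624434151789848 width 0.038485510793597064 end yaw 4.5975089218886325
```

Emit:
servo_tool(
  commands=[
    [0.0002, 0.001, 0, 0, 0, 0, -0.3],
    [0.0002, 0.001, 0, 0, 0, 0, -0.3],
    [0, 0, 0, 0, 0, 0, -0.3],
  ],
)

```text
t: 13.95
ee_pos: [0.4685, -0.2792, 0.016]
eef_rot: [0.097, 2.099, -2.087]
contact_force: [-4.6, 1.9, 9.6]
grip_width: 0.459
```

Emit:
servo_tool(
  commands=[
    [0, 0, 0, 0, 0, 0, 0.05],
    [0, 0, 0, 0, 0, 0, 0.07],
    [0, 0, 0, 0, 0, 0, 0.07],
    [-0.003, -0.015, 0, 0, 0, 0, 0.07],
    [-0.005, -0.03, 0, 0, 0, 0, 0.07],
    [-0.008, -0.045, 0, 0, 0, 0, 0.07],
    [-0.008, -0.045, 0, 0, 0, 0, 0.07],
    [0, 0, 0, 0, 0, 0, 0.07],
    [0, 0, 0, 0, 0, 0, 0.07],
  ],
)

```text
t: 14.85
ee_pos: [0.4696, -0.2795, 0.1534]
eef_rot: [0.099, 2.095, -2.088]
contact_force: [-0.4, 0.0, -0.6]
grip_width: 0.53
```

```bash
python3 - <<'E'
from chk import *
s,d=grab("wrist","w14"); print(s["t"],s["ee_pos"],s["contact_force"],s["grip_width"],s["q"])
E
```

```text
14.85 [ 0.4696 -0.2795  0.1534] [-0.4233  0.0459 -0.5726] 0.5301356842435961 [-0.6861  0.1721  1.9888  0.158   0.857   0.707 ]
```

View pics/w14.png

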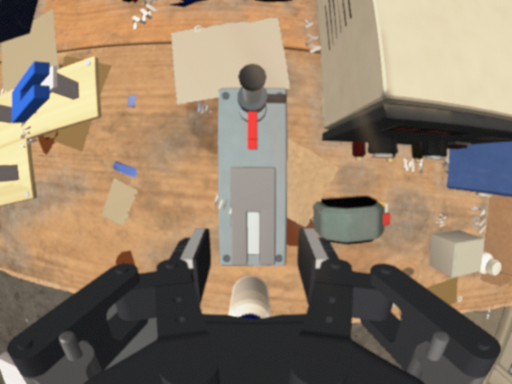

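```bash
python3 - <<'E'
from h import *
from cell import manip
s=manip.read_state()
C=np.array([.4788,.0632,.051]); Rt=rot(13,-20); pre=C+Rt[:,1]*(.015-.085)
R0=R.from_rotvec(s["eef_rot"]).as_matrix()
print(pre, delta(s,pre+[0,0,.03],Rt), R0.T@[0,0,1])
E
```

```text
[0.4734 0.0865 0.1168] (array([-0.0334,  0.0103, -0.3634]), array([  8.6742, -98.8393, -22.0804])) [-0.1723 -0.9851  0.001 ]
```

Emit:
servo_tool(
  commands=[
    [-0.0042, 0.0013, -0.0454, 0, 0, 0, 0.07],
    [-0.0042, 0.0013, -0.0454, 0, 0, 0, 0.07],
    [-0.0042, 0.0013, -0.0454, 0, 0, 0, 0.35],
    [-0.0042, 0.0013, -0.0454, 0, 0, 0, 0.35],
    [-0.0042, 0.0013, -0.0454, 0, 0, 0, 0.35],
    [-0.0042, 0.0013, -0.0454, 0, 0, 0, 0.35],
    [-0.0042, 0.0013, -0.0454, 0, 0, 0, 0.35],
    [-0.0042, 0.0013, -0.0454, 0, 0, 0, 0.35],
  ],
)

```text
t: 15.7
ee_pos: [0.4717, 0.0877, 0.1444]
eef_rot: [0.092, 2.101, -2.09]
contact_force: [0.6, -0.2, 0.5]
grip_width: 0.673
```

Emit:
servo_tool(
  commands=[
    [0, 0, 0, 0.72, -8.24, -1.84, 0.35],
    [0, 0, 0, 0.72, -8.24, -1.84, 0.35],
    [0, 0, 0, 0.72, -8.24, -1.84, 0.35],
    [0, 0, 0, 0.72, -8.24, -1.84, 0.35],
    [0, 0, 0, 0.72, -8.24, -1.84, 0.35],
    [0, 0, 0, 0.72, -8.24, -1.84, 0.35],
    [0, 0, 0, 0.72, -8.24, -1.84, 0.35],
    [0, 0, 0, 0.72, -8.24, -1.84, 0.35],
    [0, 0, 0, 0.72, -8.24, -1.84, 0.35],
    [0, 0, 0, 0.72, -8.24, -1.84, 0.35],
    [0, 0, 0, 0.72, -8.24, -1.84, 0.35],
    [0, 0, 0, 0.72, -8.24, -1.84, 0.35],
  ],
)

```text
t: 16.9
ee_pos: [0.4722, 0.0856, 0.1443]
eef_rot: [-1.533, 0.825, -1.291]
contact_force: [-0.1, 0.4, -0.4]
grip_width: 0.672
```

Emit:
servo_tool(
  commands=[
    [0, 0, 0, 0, 0, 0, 0.35],
    [0, 0, 0, 0, 0, 0, 0.35],
  ],
)

```text
t: 17.1
ee_pos: [0.4726, 0.0858, 0.1451]
eef_rot: [-1.526, 0.831, -1.298]
contact_force: [0.5, 0.1, -0.6]
grip_width: 0.675
```

```bash
python3 - <<'E'
from pl import *
s,d=grab("wrist","w15"); print(s["t"],s["ee_pos"],s["q"],s["grip_width"])
C=np.array([.4788,.0632,.051]); Rt=rot(13,-20)
print(delta(s,C+Rt[:,1]*.015,Rt))
E
```

```text
17.1 [0.4726 0.0858 0.1451] [ 0.3141  0.182   2.032  -0.4148  1.0039  0.3268] 0.6746228882058997
(array([-0.0101,  0.1114,  0.0014]), array([ 0.2045, -0.0317, -0.0247]))
```

View pics/w15.png

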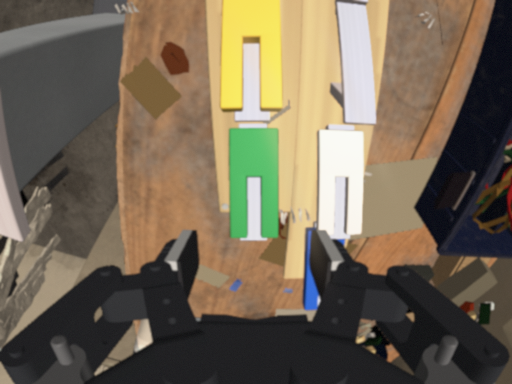

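```bash
python3 - <<'E'
from pl import *
s,d=load("w15");T=wT(d,s)
q=quad(d,"green",(220,118,290,246)); th=.016; zl=.044-.0225+th*.866
G=[onz(*wray(d,T,p),z) for p,z in zip(q,(zl,zl,zl+.045,zl+.045))]
lo=(G[0]+G[1])/2; hi=(G[2]+G[3])/2; ax=hi-lo
print(q.round(1).tolist(),np.linalg.norm(ax),np.linalg.norm(G[0]-G[1]),(lo+hi)/2,np.degrees(np.arctan2(ax[1],ax[0])))
E
```

```text
[[229.9, 129.6], [263.9, 129.1], [231.9, 236.9], [277.4, 235.6]] 0.08713983063908123 0.027421485794277573 [0.4754 0.0667 0.0579] -72.22519905055785
```

Emit:
servo_tool(
  commands=[
    [-0.01, 0.025, 0.001, 0, 0, 0, 0.35],
    [0, 0.03, 0, 0, 0, 0, 0.35],
    [0, 0.03, 0, 0, 0, 0, 0.35],
    [0, 0.026, 0, 0, 0, 0, 0.35],
    [0, 0, 0, 0, 0, 0, 0.35],
    [0, 0, 0, 0, 0, 0, -0.2],
    [0, 0, 0, 0, 0, 0, -0.3],
    [0, 0, 0, 0, 0, 0, -0.3],
    [0, 0, 0, 0, 0, 0, -0.3],
  ],
  force=40,
)

```text
t: 18.05
ee_pos: [0.4825, 0.059, 0.0403]
eef_rot: [-1.522, 0.825, -1.299]
contact_force: [0.6, -0.3, 0.3]
grip_width: 0.457
```

```bash
python3 - <<'E'
from h import *
s,d=grab("wrist","w16"); print(s["t"],s["ee_pos"],s["contact_force"],s["grip_width"]*85)
Rm=R.from_rotvec(s["eef_rot"]).as_matrix(); print(Rm.T@(np.array([.4788,.0632,.051])-s["ee_pos"]))
E
```

```text
18.05 [0.4825 0.059  0.0403] [ 0.6302 -0.2506  0.3117] 38.81607522717084
[-0.001  -0.0117 -0.0026]
```

View pics/w16.png

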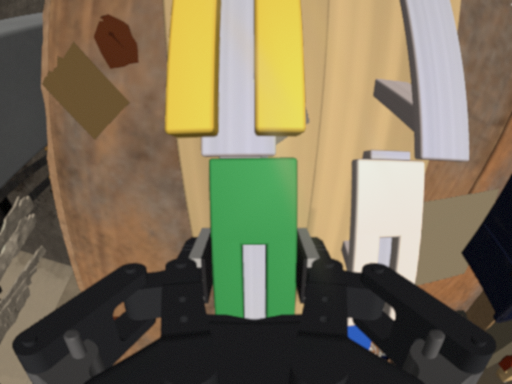

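Emit:
servo_tool(
  commands=[
    [0.007, -0.02, 0, 0, 0, 0, -0.3],
    [0.014, -0.038, 0, 0, 0, 0, -0.3],
    [0.014, -0.038, 0, 0, 0, 0, -0.3],
    [0.014, -0.038, 0, 0, 0, 0, -0.3],
    [0, 0, 0, 0, 0, 0, -0.3],
    [0, 0, 0, 0, 0, 0, -0.3],
  ],
)

```text
t: 18.7
ee_pos: [0.4821, 0.0587, 0.1831]
eef_rot: [-1.521, 0.826, -1.3]
contact_force: [-0.6, 0.4, -1.3]
grip_width: 0.46
```

```bash
python3 - <<'E'
from h import *
s,d=grab("wrist","w17"); print(s["t"],s["ee_pos"],s["contact_force"],s["grip_width"]*85)
Rt=rot(-85.35,10)
print(delta(s,[.47,-.2785,.18],Rt))
g=d["image"][...,1].astype(int)-d["image"][...,0]
print(g[150:168,230],g[150:168,280],g[185,202:216],g[185,290:302])
T=d["T_tool_cam"]
for cx,cy in ((0,-.012),(0,-.015),(.003,-.012),(-.003,-.012)):
    c,sn=np.cos(np.radians(10)),np.sin(np.radians(10)); px=np.array([c,-sn,0]);n=np.array([-sn,-c,0]);C=np.array([cx,cy,0])
    print(cx,cy,[wproj(d,T,C-.045*px+.008*n+[0,0,z]).round(1).tolist() for z in (-.02,.02)])
E
```

```text
18.7 [0.4821 0.0587 0.1831] [-0.581   0.3627 -1.3027] 39.09026608893872
(array([ 0.3053,  0.1139, -0.0877]), array([-8.7499, 98.8495, 22.0029]))
[-33 -32 -32 -32 -32 -33 -33 -17  28  85 105 108 109 108 109 109 108 108] [-19 -19 -19 -19 -19 -19 -20   8  46  67  73  76  77  79  80  80  82  83] [-41 -40 -40 -39 -38 -35 -18  25  77 100 107 108 109 107] [ 84  85  83  83  84  78  52   6 -21 -23 -16  -7]
0 -0.012 [[206.7, 160.5], [295.4, 160.4]]
0 -0.015 [[205.7, 161.5], [296.3, 161.4]]
0.003 -0.012 [[206.9, 167.0], [295.2, 166.9]]
-0.003 -0.012 [[206.5, 153.9], [295.6, 153.8]]
```

View pics/w17.png

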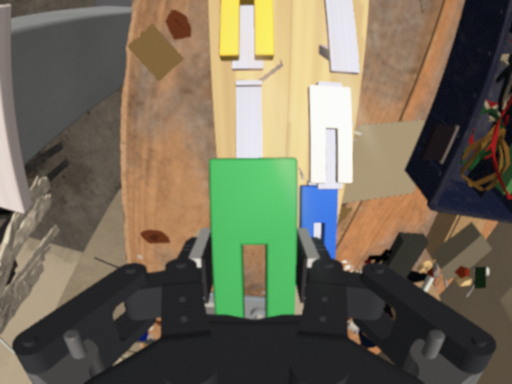

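Emit:
servo_tool(
  commands=[
    [0, 0, 0, -0.73, 8.24, 1.83, -0.3],
    [0, 0, 0, -0.73, 8.24, 1.83, -0.3],
    [0, 0, 0, -0.73, 8.24, 1.83, -0.3],
    [0, 0, 0, -0.73, 8.24, 1.83, -0.3],
    [0, 0, 0, -0.73, 8.24, 1.83, -0.3],
    [0, 0, 0, -0.73, 8.24, 1.83, -0.3],
    [0, 0, 0, -0.73, 8.24, 1.83, -0.3],
    [0, 0, 0, -0.73, 8.24, 1.83, -0.3],
    [0, 0, 0, -0.73, 8.24, 1.83, -0.3],
    [0, 0, 0, -0.73, 8.24, 1.83, -0.3],
    [0, 0, 0, -0.73, 8.24, 1.83, -0.3],
    [0, 0, 0, -0.73, 8.24, 1.83, -0.3],
  ],
)

```text
t: 19.95
ee_pos: [0.4793, 0.058, 0.1789]
eef_rot: [0.097, 2.107, -2.093]
contact_force: [-1.1, 0.2, -0.9]
grip_width: 0.459
```

Emit:
servo_tool(
  commands=[
    [0, 0, 0, 0, 0, 0, -0.3],
    [0, 0, 0, 0, 0, 0, -0.3],
  ],
)

```text
t: 20.15
ee_pos: [0.4799, 0.0581, 0.18]
eef_rot: [0.088, 2.101, -2.09]
contact_force: [0.8, -0.2, -0.1]
grip_width: 0.461
```

```bash
python3 - <<'E'
from h import *
from cell import manip
s=manip.read_state(); print(s["t"],s["ee_pos"],s["grip_width"]*85)
Rt=rot(-85.35,10); C=np.array([.4656,-.2782,.052]); fin=C-Rt@[-.001,-.0125,0]
print(fin,delta(s,fin+[0,0,.12],Rt))
E
```

```text
20.15 [0.4799 0.0581 0.18  ] 39.22576462109374
[ 0.4668 -0.2781  0.0395] (array([0.044 , 0.014 , 0.3339]), array([-0.0934,  0.1388,  0.4518]))
```

Emit:
servo_tool(
  commands=[
    [0.0055, 0.0018, 0.042, 0, 0, 0, -0.3],
    [0.0055, 0.0018, 0.042, 0, 0, 0, -0.3],
    [0.0055, 0.0018, 0.042, 0, 0, 0, -0.3],
    [0.0055, 0.0018, 0.042, 0, 0, 0, -0.3],
    [0.0055, 0.0018, 0.042, 0, 0, 0, -0.3],
    [0.0055, 0.0018, 0.042, 0, 0, 0, -0.3],
    [0.0055, 0.0018, 0.042, 0, 0, 0, -0.3],
    [0.0055, 0.0018, 0.04, 0, 0.1, 0.4, -0.3],
    [0, 0, 0, 0, 0, 0, -0.3],
    [0, 0, 0, 0, 0, 0, -0.3],
  ],
)

```text
t: 21.15
ee_pos: [0.4672, -0.2785, 0.1596]
eef_rot: [0.102, 2.101, -2.085]
contact_force: [0.2, 1.0, -1.6]
grip_width: 0.458
```

```bash
python3 - <<'E'
from h import *
s,d=grab("wrist","w18"); print(s["t"],s["ee_pos"],s["grip_width"]*85)
Rt=rot(-85.35,10); C=np.array([.4656,-.2782,.052]); fin=C-Rt@[-.001,-.0125,0]
print(fin,delta(s,fin+[0,0,.010],Rt))
E
```

```text
21.15 [ 0.4672 -0.2785  0.1596] 38.941261847585714
[ 0.4668 -0.2781  0.0395] (array([ 0.0196,  0.1084, -0.0004]), array([-0.0022, -0.1389, -0.088 ]))
```

View pics/w18.png

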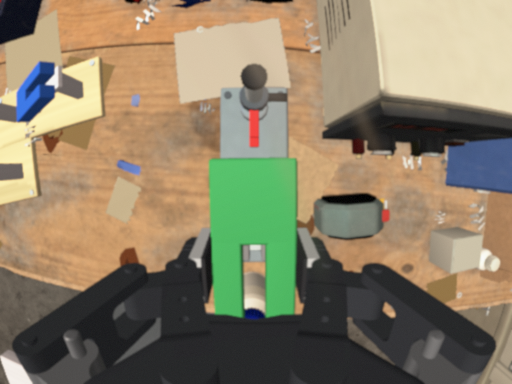

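Emit:
servo_tool(
  commands=[
    [0.007, 0.038, 0, 0, 0, 0, -0.3],
    [0.007, 0.038, 0, 0, 0, 0, -0.3],
    [0.004, 0.022, 0, 0, 0, 0, -0.3],
    [0.002, 0.01, 0, 0, 0, 0, -0.3],
    [0, 0, 0, 0, 0, 0, -0.3],
    [0, 0, 0, 0, 0, 0, -0.3],
  ],
)

```text
t: 21.8
ee_pos: [0.4681, -0.2781, 0.0517]
eef_rot: [0.104, 2.096, -2.085]
contact_force: [-0.1, -0.0, -0.4]
grip_width: 0.458
```

```bash
python3 - <<'E'
from chk import *
s,d=grab("wrist","w19"); print(s["t"],s["ee_pos"],s["contact_force"],s["grip_width"]*85)
t,_=tip(d,(225,40,290,152)); print(t)
g=d["image"].astype(int); x=g[...,1]-g[...,0]; k=g.sum(2)//3
print(k[130,185:206],k[130,300:330]); print(x[150:168,230],x[150:168,280],x[185,202:216],x[185,290:302])
E
```

```text
21.8 [ 0.4681 -0.2781  0.0517] [-0.093  -0.0472 -0.3891] 38.94218118696352
[254.5   132.625]
[108 107 107 104 102 100 101 100 100 101 104 107 108 112 114 116 126 146
 163 171 170] [167 167 166 161 146 131 135 159 170 171 170 172 171 174 173 174 173 172
 167 164 160 158 154 151 148 147 147 149 153 151]
[  9   9   8   8   9   8   9  18  49  90 104 108 108 107 108 108 107 107] [ 8  8  8  8  9  8 14 31 60 79 83 85 86 87 87 88 88 90] [-21   2  10  10   9  10  27  65  98 108 108 107 107 107] [86 86 86 86 82 70 48 23 12  8  8  9]
```

View pics/w19.png

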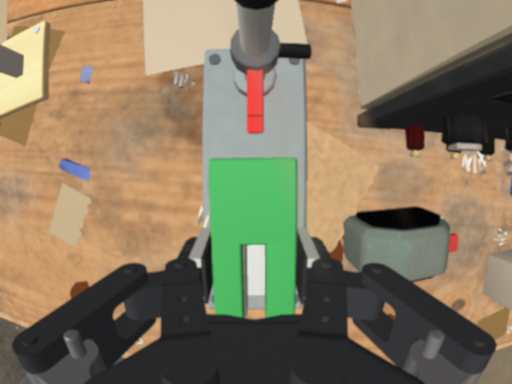

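```bash
python3 - <<'E'
from chk import *
chk("w19",(225,40,290,152),130,((208.6,158.6),(296.3,158.2)),.072)
E
```

```text
tip [254.5   132.625] [ 0.5253 -0.2729]
pad from tip [ 0.4655 -0.2778] plate [ 0.4677 -0.2766] plate-pad along,across mm 2.2569163216033994 0.9863929101050396 width 0.03938874997414965 end yaw 4.829822513806306
```

Emit:
servo_tool(
  commands=[
    [0.0022, -0.0004, 0.0006, 0, 0, 0, -0.3],
    [0.0009, 0.005, 0, 0, 0, 0, -0.3],
    [0.0007, 0.004, 0, 0, 0, 0, -0.3],
    [0, 0, 0, 0, 0, 0, -0.3],
    [0, 0, 0, 0, 0, 0, -0.3],
  ],
)

```text
t: 22.35
ee_pos: [0.4647, -0.279, 0.0415]
eef_rot: [0.104, 2.098, -2.086]
contact_force: [0.1, 0.1, -1.6]
grip_width: 0.459
```

```bash
python3 - <<'E'
from chk import *
s,d=grab("wrist","w20"); print(s["t"],s["ee_pos"],s["contact_force"],s["grip_width"]*85)
g=d["image"].astype(int); x=g[...,1]-g[...,0]; k=g.sum(2)//3
chk("w20",(225,40,290,152),130,((208.6,158.6),(296.3,158.2)),s["ee_pos"][2]+.0203)
E
```

```text
22.35 [ 0.4647 -0.279   0.0415] [ 0.1276  0.0855 -1.6409] 38.98726128788785
tip [252.875 122.375] [ 0.5254 -0.2729]
pad from tip [ 0.4656 -0.2778] plate [ 0.4644 -0.2776] plate-pad along,across mm -1.1647428386644227 0.24233724085130384 width 0.039361810833594794 end yaw 4.734059573296591
```

View pics/w20.png

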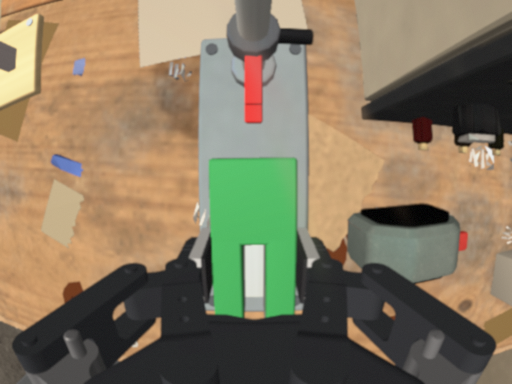

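Emit:
servo_tool(
  commands=[
    [-0.001, 0.0002, 0, 0, 0, 0, -0.3],
    [0.0002, 0.001, 0, 0, 0, 0, -0.3],
    [0.0002, 0.001, 0, 0, 0, 0, -0.3],
    [0, 0, 0, 0, 0, 0, -0.3],
  ],
)

```text
t: 22.8
ee_pos: [0.466, -0.2786, 0.0402]
eef_rot: [0.104, 2.099, -2.085]
contact_force: [-2.1, 0.5, 5.5]
grip_width: 0.46
```

Contact is at 5.5 N, so I'll release and lift clear.

Emit:
servo_tool(
  commands=[
    [0, 0, 0, 0, 0, 0, 0.0],
    [0, 0, 0, 0, 0, 0, 0.07],
    [0, 0, 0, 0, 0, 0, 0.07],
    [-0.003, -0.015, 0, 0, 0, 0, 0.07],
    [-0.005, -0.03, 0, 0, 0, 0, 0.07],
    [-0.008, -0.045, 0, 0, 0, 0, 0.07],
    [-0.008, -0.045, 0, 0, 0, 0, 0.07],
    [0, 0, 0, 0, 0, 0, 0.07],
    [0, 0, 0, 0, 0, 0, 0.07],
  ],
)

```text
t: 23.7
ee_pos: [0.4665, -0.2795, 0.1784]
eef_rot: [0.106, 2.094, -2.087]
contact_force: [-0.5, 0.8, -0.2]
grip_width: 0.538
```

```bash
python3 - <<'E'
from chk import *
s,d=grab("wrist","w21"); print(s["t"],s["ee_pos"],s["contact_force"],s["grip_width"])
cv2.imwrite("pics/z21.png",cv2.resize(d["image"][60:280,200:310][:,:,::-1],None,fx=2.7,fy=2.7,interpolation=cv2.INTER_CUBIC))
E
```

```text
23.7 [ 0.4665 -0.2795  0.1784] [-0.4699  0.8417 -0.2043] 0.5380033442577554
```

View pics/z21.png

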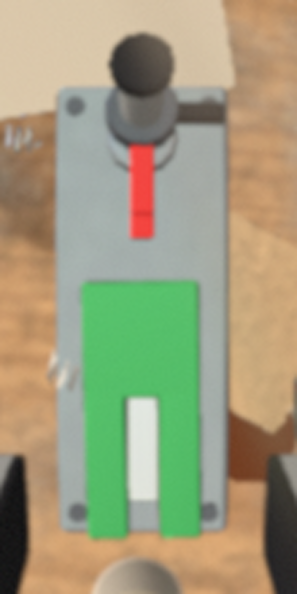

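Emit:
servo_tool(
  commands=[
    [0, 0, -0.04, 0, 0, 0, 0.07],
    [0, 0, -0.04, 0, 0, 0, 0.07],
    [0, 0, -0.04, 0, 0, -5, 0.07],
    [0, 0, -0.03, 0, 0, -5, 0.07],
    [0, 0, 0, 8, 0, 0, 0.07],
    [0, 0, 0, 8, 0, 0, 0.07],
    [0, 0, 0, 8, 0, 0, 0.07],
    [0, 0, 0, 8, 0, 0, 0.07],
    [0, 0, 0, 8, 0, 0, 0.07],
    [0, 0, 0, 8, 0, 0, 0.07],
    [0, 0, 0, 7, 0, 0, 0.07],
    [0, 0, 0, 0, 0, 0, 0.07],
  ],
)

```text
t: 24.95
ee_pos: [0.4504, -0.128, 0.1715]
eef_rot: [-0.052, 0.919, -2.924]
contact_force: [-0.5, -0.1, -0.2]
grip_width: 0.536
```

Emit:
servo_tool(
  commands=[
    [0, 0.02, -0.028, 0, 0, 0, 0.07],
    [0, 0.02, -0.028, 0, 0, 0, 0.07],
    [0, 0, 0, 0, 0, 0, 0.07],
    [0, 0, 0, 0, 0, 0, 0.07],
  ],
)

```text
t: 25.35
ee_pos: [0.4531, -0.1308, 0.1076]
eef_rot: [-0.036, 0.92, -2.926]
contact_force: [-0.6, 0.1, -0.2]
grip_width: 0.537
```

```bash
python3 - <<'E'
from chk import *
s,d=grab("wrist","w22"); print(s["t"],s["ee_pos"],s["q"],s["contact_force"],s["grip_width"])
E
```

```text
25.35 [ 0.4531 -0.1308  0.1076] [ 0.1923  0.4246  2.1521 -1.1288  1.1226  2.5103] [-0.5978  0.0801 -0.169 ] 0.5370779872625776
```

View pics/w22.png

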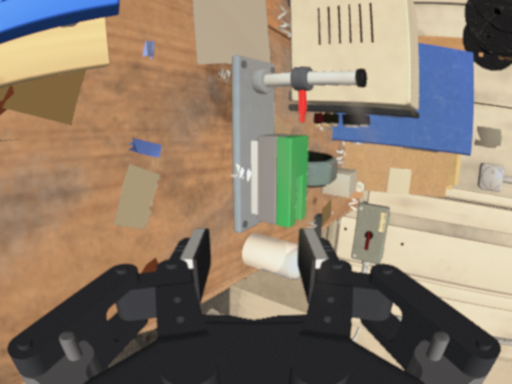

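```bash
python3 - <<'E'
from chk import *
s,d=load("w22");T=wT(d,s)
im=d["image"].astype(int)
cv2.imwrite("pics/z22.png",cv2.resize(d["image"][85:235,225:325][:,:,::-1],None,fx=4,fy=4,interpolation=cv2.INTER_CUBIC))
a=np.radians(4.7);ax=np.array([np.cos(a),np.sin(a),0]);ay=np.array([-np.sin(a),np.cos(a),0]);cen=np.array([.4655,-.2777,0])
for v in (145,160,180,200):
    print(v,"R",im[v,245:315,0].tolist()); print("   G",im[v,245:315,1].tolist())
for x in (.04,.02,0,-.03):
    print(x,[wproj(d,T,cen+ax*x+ay*y+[0,0,z]).round(1).tolist() for y,z in ((.02,.022),(.02,.044),(.02,.06),(-.02,.06))])
for h in (.036,.038,.040,.042):
    print(h,[wproj(d,T,cen+ax*.062+ay*y+[0,0,.022+h+z]).round(1).tolist() for y,z in ((.004,-.0015),(-.004,.0015))])
red=im[...,0]-im[...,1:].max(2); print(red[114:126,294:312])
E
```

```text
145 R [148, 147, 148, 146, 149, 168, 204, 224, 225, 224, 225, 221, 195, 164, 151, 149, 149, 149, 149, 149, 150, 151, 151, 150, 152, 151, 151, 153, 151, 154, 152, 135, 109, 96, 95, 95, 93, 92, 93, 91, 89, 88, 88, 87, 88, 89, 84, 76, 73, 72, 73, 70, 71, 72, 71, 71, 72, 72, 72, 72, 73, 75, 103, 144, 162, 165, 163, 161, 158, 157]
   G [148, 147, 149, 147, 149, 166, 200, 221, 222, 221, 223, 218, 192, 159, 145, 142, 141, 141, 143, 141, 143, 145, 144, 143, 145, 145, 145, 147, 146, 148, 149, 151, 162, 169, 169, 170, 170, 170, 172, 173, 173, 174, 177, 176, 182, 186, 177, 164, 158, 157, 157, 157, 157, 158, 157, 156, 157, 157, 156, 156, 156, 155, 150, 140, 134, 133, 134, 133, 130, 128]
160 R [149, 151, 151, 150, 151, 170, 205, 223, 224, 224, 223, 220, 195, 166, 152, 149, 148, 150, 149, 150, 153, 151, 151, 152, 151, 150, 151, 151, 152, 153, 148, 123, 100, 92, 93, 93, 95, 97, 95, 96, 94, 94, 93, 92, 94, 94, 88, 81, 78, 77, 77, 74, 73, 71, 70, 69, 68, 69, 69, 67, 67, 64, 55, 38, 30, 26, 27, 30, 28, 28]
   G [148, 151, 150, 150, 151, 169, 200, 219, 221, 221, 221, 217, 192, 161, 145, 142, 142, 143, 
[... 2253 characters left out ...]
 42  34  33  33  34  33]
 [ 34  34  33  31  38  77 140 165 165 156 125  77  44  35  34  35  34  32]
 [ 34  34  33  32  37  76 141 165 164 154 121  76  44  36  37  36  35  35]
 [ 36  34  33  32  36  76 141 165 164 152 119  76  46  38  37  37  37  36]
 [ 35  34  32  31  34  71 137 161 158 144 114  73  47  39  38  37  37  35]
 [ 36  35  33  31  33  58 109 134 129 113  92  62  45  39  40  38  36  38]
 [ 36  34  34  33  32  40  62  76  72  66  58  48  43  42  40  39  39  40]
 [ 34  36  36  33  32  32  38  41  41  43  43  41  41  42  41  39  41  41]
 [ 35  35  34  34  33  32  34  35  37  40  41  40  41  41  41  41  41  42]
 [ 33  33  33  33  31  31  32  34  37  38  40  42  41  42  41  42  43  42]]
```

View pics/z22.png

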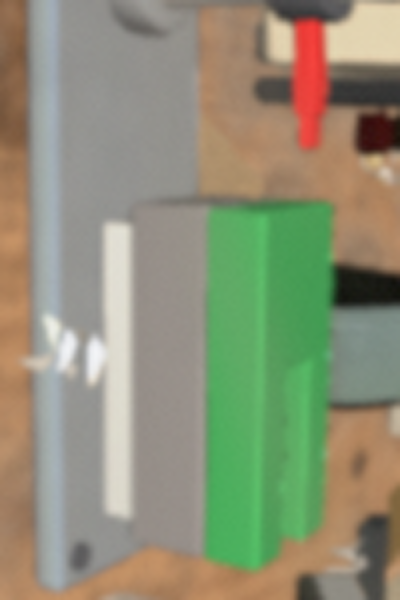

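Emit:
servo_tool(
  commands=[
    [0, 0.02, 0.002, 0, 0, 0, 0.07],
    [0, 0.018, 0.002, 0, 0, 0, 0.07],
    [0, 0, 0, 0, 0, 0, 0.07],
    [0, 0, 0, 0, 0, 0, 0.07],
  ],
)

```text
t: 25.8
ee_pos: [0.4581, -0.1606, 0.0926]
eef_rot: [-0.029, 0.925, -2.926]
contact_force: [0.3, 0.9, 0.1]
grip_width: 0.535
```

```bash
python3 - <<'E'
from chk import *
s,d=grab("wrist","w23");T=wT(d,s); print(s["t"],s["ee_pos"],s["contact_force"])
im=d["image"].astype(int)
cv2.imwrite("pics/z23.png",cv2.resize(d["image"][70:240,235:355][:,:,::-1],None,fx=3.5,fy=3.5,interpolation=cv2.INTER_CUBIC))
a=np.radians(4.7);ax=np.array([np.cos(a),np.sin(a),0]);ay=np.array([-np.sin(a),np.cos(a),0]);cen=np.array([.4655,-.2777,0])
for x in (.04,.02,0,-.03):
    print(x,[wproj(d,T,cen+ax*x+ay*y+[0,0,z]).round(1).tolist() for y,z in ((.02,.022),(.02,.044),(.02,.06),(-.02,.06))])
for h in (.036,.038,.040,.042):
    print(h,[wproj(d,T,cen+ax*.062+ay*y+[0,0,.022+h+z]).round(1).tolist() for y,z in ((.004,-.0015),(-.004,.0015))])
v0=int(wproj(d,T,cen+ax*.03+[0,0,.06])[1])
for v in (v0,v0+12): print(v,"\nR",[(u,int(im[v,u,0]),int(im[v,u,1])) for u in range(245,345)])
t0=wproj(d,T,cen+ax*.064+[0,0,.061]).astype(int); red=im[...,0]-im[...,1:].max(2); print(t0); print(red[t0[1]-6:t0[1]+8:2,t0[0]-8:t0[0]+12])
E
```

```text
25.8 [ 0.4581 -0.1606  0.0926] [0.3222 0.8699 0.147 ]
0.04 [[250.9, 146.9], [272.0, 148.4], [288.6, 149.7], [308.8, 145.7]]
0.02 [[251.1, 168.9], [271.9, 171.5], [288.2, 173.5], [308.3, 166.6]]
0 [[251.4, 190.3], [271.8, 193.8], [287.7, 196.6], [307.6, 187.0]]
-0.03 [[251.7, 221.0], [271.4, 225.7], [286.8, 229.3], [306.3, 216.4]]
0.036 [[294.0, 122.5], [301.2, 122.5]]
0.038 [[296.1, 122.6], [303.3, 122.6]]
0.04 [[298.2, 122.7], [305.3, 122.6]]
0.042 [[300.3, 122.7], [307.4, 122.7]]
158 
R [(245, 181, 178), (246, 212, 207), (247, 223, 221), (248, 225, 222), (249, 225, 222), (250, 225, 223), (251, 226, 224), (252, 218, 214), (253, 182, 177), (254, 155, 149), (255, 150, 143), (256, 150, 142), (257, 150, 142), (258, 152, 144), (259, 152, 145), (260, 151, 144), (261, 152, 144), (262, 153, 146), (263, 153, 145), (264, 152, 144), (265, 153, 145), (266, 152, 146), (267, 153, 146), (268, 152, 146), (269, 152, 146), (270, 153, 147), (271, 155, 148), (272, 154, 149), (273, 138, 151), (274, 110, 158), (275, 90, 166), (276, 89, 169), (277, 94, 172), (278, 94, 171), (279, 96, 171), (280, 94, 170),
[... 2601 characters left out ...]
18, 104), (340, 125, 110), (341, 145, 121), (342, 166, 134), (343, 174, 139), (344, 174, 138)]
[300 120]
[[ 29  31  32  32  32  44  88 142 160 164 168 169 170 162 137  90  49  31
   28  28]
 [ 32  30  30  31  32  33  50  94 144 163 162 157 146 123  90  58  39  32
   31  32]
 [ 36  34  33  33  32  31  36  67 131 165 168 162 146 114  69  40  34  35
   35  34]
 [ 36  36  36  35  35  33  37  68 135 165 168 163 147 111  66  40  37  37
   36  36]
 [ 37  37  36  36  34  32  35  68 139 166 168 161 145 111  69  45  39  39
   38  37]
 [ 38  37  36  35  35  34  33  59 119 152 156 145 125  95  61  46  41  40
   39  40]
 [ 36  36  36  37  36  36  33  36  46  56  57  52  51  47  43  41  42  42
   43  41]]
```

View pics/z23.png

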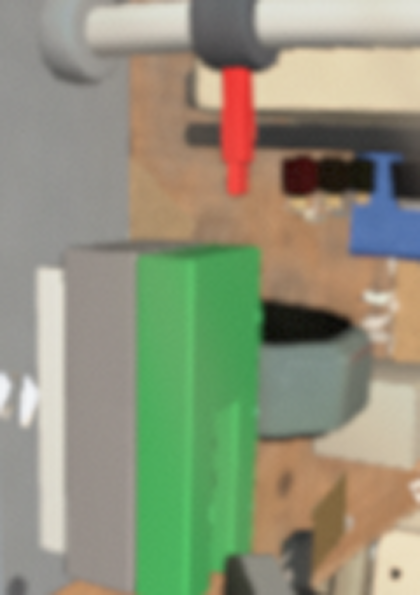

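```bash
python3 - <<'E'
from chk import *
s,d=load("w21"); g=d["image"].astype(int); x=g[...,1]-g[...,0]
m=(x>50).astype(np.uint8); m[:, :205]=0; m[:,300:]=0
for v in (170,185,200): r=np.where(m[v])[0]; print(v,r.min(),r.max())
for u in (240,265): print(np.where(m[:,u])[0].min())
chk("w21",(240,100,270,160),130,((230.0,164.2),(273.5,164.0)),.060)
E
```

```text
170 230 272
185 230 273
200 231 273
164
164
tip [252.    147.875] [ 0.5252 -0.2728]
pad from tip [ 0.4654 -0.2777] plate [ 0.4656 -0.2774] plate-pad along,across mm 0.3036023306559711 0.2706808611284596 width 0.03974366624613773 end yaw 4.753607976655289
```

Emit:
servo_tool(
  commands=[
    [0, -0.03, 0, 0, 0, 0, 0.07],
    [0, -0.04, 0.03, 0, 0, 0, 0.07],
    [0, -0.04, 0.03, 0, 0, 0, 0.07],
    [0, 0, 0.03, 0, 0, 0, 0.07],
    [0, 0, 0, 0, 0, 0, 0.07],
    [0, 0, 0, 0, 0, 0, 0.07],
  ],
)

```text
t: 26.45
ee_pos: [0.4543, -0.1216, 0.2286]
eef_rot: [-0.03, 0.927, -2.925]
contact_force: [-0.4, -0.0, 0.4]
grip_width: 0.535
```

```bash
python3 - <<'E'
from h import *
s,d=grab("scene","s9"); print(s["t"],s["ee_pos"],s["contact_force"])
s,e=grab("top","t9")
cv2.imwrite("pics/z9.png",np.hstack([cv2.resize(d["image"][180:300,270:390][:,:,::-1],None,fx=3.3,fy=3.3,interpolation=cv2.INTER_CUBIC),cv2.resize(e["image"][140:260,270:390][:,:,::-1],None,fx=3.3,fy=3.3,interpolation=cv2.INTER_CUBIC)]))
E
```

```text
26.45 [ 0.4543 -0.1216  0.2286] [-0.4252 -0.0276  0.4148]
```

View pics/z9.png

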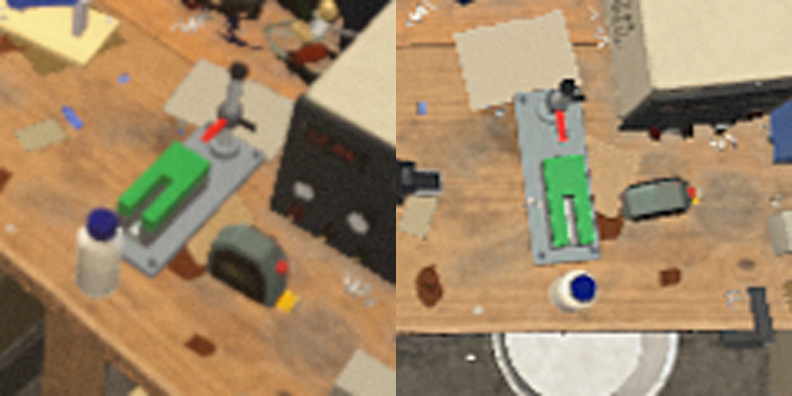

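The stack is centred to about 0.3 mm and squared to about 0.1°, the bystanders haven't moved, and the arm is clear. Handing in.

```bash
python3 -c "
from cell import manip
print(manip.close_job())"
```

```text
the job is handed in; nothing more can be done
None
```

I stacked the grey plate (22 mm) on the pad with the green plate (16 mm) on top, 38 mm in all. I handed the job in at about 26.5 s of the 72 s, with the arm clear of everything.

**Height:** I chose 38 mm from the first views, which put the pointer tip at about 39.3 mm above the pad. Two side views of the finished stack gave about 39.5 mm. That leaves the stack top about 1.5 mm low, inside the 3 mm limit. The separate estimates ran from 38.7 to 40 mm, and one early reading of 40.7 mm I attributed to camera calibration error. A tip at 40.7 mm would leave the stack 2.7 mm low. Green, yellow and white together (39 mm) would have been nearer, but needed a third placement.

**Position:** The top plate was about 0.3 mm off the pad centre along its length and 0.3 mm across it. It was about 0.1° off square. I checked the grey plate's centring in numbers only while it was still in the gripper, within 0.2 mm. After release, its sides looked flush with the green plate's.

**Everything else:** The white, yellow and blue plates stayed in the rack. In the last pictures the solvent bottle and tape measure stood where they were, and the pointer tip measured in the same place each time. The dropper bottle was not in those last pictures, but nothing came near it after the grey plate was picked up.

The highest wrist force reading I saw was about 10 N, when setting the grey plate down.

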